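# Torch out from behind the jar for the power-cut tin

### The job

Get the power-cut tin ready: the torch stands at the back of the chipboard bay behind the glass jar and the spray can, so first clear both of these onto the rubber mat, then stand the torch upright in the free third of the round tin so that it makes a triangle with the two candles, and last put the jar and the can back in the bay, each exactly where it stood. Keep everything upright, set each thing down without dropping it, leave the candles standing in the tin, and do not disturb the brush.

Things in the scene. Friction and masses are not known exactly. Their poses are not given: they have to be found in the camera images.
- bay: Fixed chipboard bay, open in front (-x) and above. Floor board 156 (x) by 252 (y) mm, top 12 mm up; back wall with inner face at x +66 mm, top 102 mm up; side cheeks with inner faces at y +-114 mm, tops 52 mm up. Origin: centre of its underside. The torch starts near local (22, 0) mm; jar and can before it near (-10, +55) and (-10, -55), either way round.
- mat: The side area: fixed flat ribbed black rubber mat, 180 (x) by 280 (y) by 5 mm thick, empty. Origin: centre of its underside. Jar and can fit side by side along its y axis (for instance at y = +60 and -60 mm). A thing's axis must be at least 15 mm inside the mat's edges.
- tin: Fixed open round steel tin, 120 mm outside and 114 mm inside diameter, 50 mm high, inner floor 3 mm above the table. Origin: centre of its underside. Two candles stand in it, about 31 mm from its axis and 120 degrees apart about the axis; the free third lies opposite the midpoint of the two, about 29 mm from the tin's axis.
- jar: Loose empty glass preserving jar with a lever clamp lid, standing: body 62 mm diameter from the foot to 85 mm up, then a neck 50 mm, glass lid 56 mm wide, total height 120 mm (thin wire clamp to 125 mm, no obstacle), about 0.35 kg. Origin: centre of the underside; z up along its axis.
- can: Loose grey steel spray can without label, standing: 56 mm diameter from the foot to 108 mm up, white cap 36 mm wide on top, total height 140 mm, about 0.3 kg. Origin: centre of the underside; z up along its axis.
- torch: Loose aluminium torch standing on its lens: head 40 mm diameter up to 30 mm, tapering to a barrel 28 mm in diameter from 45 mm to 138 mm up, total height 140 mm, a small black press button on the barrel, about 0.22 kg. Origin: centre of the underside (the lens end); z up along its axis. In the tin, grip it high on the barrel to stay above the candles.
- candle1: Loose white candle standing in the tin, 34 mm diameter, 65 mm high with a short wick (to 72 mm), about 60 g. Origin: centre of its underside. Stays where it is.
- candle2: The other candle in the tin, same size. Origin: centre of its underside. Stays where it is.
- brush: Bystander: black plastic hand brush lying crosswise, bristles down, in the middle of the near side, 255 mm long, 45 mm wide, 51 mm high. Origin: near mid-length, on the table; x runs along it, handle to -x. Not to be moved.
Mind the look-alikes: they are no part of the job. What is shaped like the can but yellow is not meant.

How it is judged:
By the outcome, as a careful person would: the job done as asked, in the order asked, and still so for the second after the job is handed in, with the robot touching nothing.
It also fails if it takes over 128 s, if anything falls off the work surface, if the arm or the gripper's body presses on something with over 40 N, if the wrist force passes 120 N, or if a joint passes its speed limit or range.

### The arm

A 6-joint arm with a two-finger parallel gripper is mounted at the origin on the work surface. World frame = base frame: x ahead of the robot, y to its left, z up, the work surface at z = 0. Lengths are in mm, angles in rad, forces in N, time in s.
With the tool pointing down it reaches from about 275 to 1000 mm from the base axis. Payload 8.4 kg.
Tool frame: the origin (TCP) lies at the very end of the fingers, on their centre line; the grasp point (between the pads) lies 19 mm behind it; z points along the fingers, y is the direction in which the jaws open and shut (so a half turn about z gives the same grasp; the last joint's range is limited). The gripper opens to 85 mm and grips with 20 to 120 N. Pads are 22 mm wide; open, the fingers measure 114 mm over their backs; the gripper's body (76 mm by 85 mm) begins 54 mm behind the grasp point. The pads swing forward as they close: fully open they stand 13 mm farther back than shut.
Start: joints at [1.131, 0.353, 1.633, -0, 1.155, -0.002], TCP at [264.966, 566.057, 231.281] pointing down, gripper open.
Joint ranges: [-2.63, 2.63], [-0.92, 2.1], [0.06, 2.66], [-1.3, 4.44], [0, 2.69], [-3.02, 3.02]. Speed limits (rad/s): [2.22, 2.22, 2.79, 3.14, 3.14, 3.14].

### API

Orientations are given as [roll, pitch, yaw] about the fixed x, y, z axes, in that order (R = Rz(yaw) Ry(pitch) Rx(roll)).
In Python, from rig import r gives the robot as it stands.
- The arm moves only by the tool jog_arm, never from a script. Its argument "moves" is a list of rows, each an object with "grip": the gripper command: -1 is fully open, 1 is shut, values between are in proportion; "translation": the shift along the tool's x, y, z in m, a list of three; "twist": the turn, a rotation vector about the tool's x, y, z in rad, a list of three. In form: [{"grip": grip, "translation": [dx, dy, dz], "twist": [ax, ay, az]}, ...]. A call has 1 to 10 rows; each row shifts and turns the commanded pose from where the row before left it, along the tool's axes as they then stand; what a row does not reach is not made up. A row lasts 1/12 s, in which the tool goes at most 41.7 mm and 7.16 degrees, less where a joint would pass 70% of its speed; a pose out of reach is approached as far as the arm can. A call with a gripper value outside its range is refused whole. The fingers move at their own pace and stop on an object; "squeeze" is the grip in N (left out, the last holds). Time passes only in rows, so rows that do not move let the fingers close. It gives the time, the measured TCP pose, the force and the opening at its end, in the units of the state.
- r.sense(): the state, without advancing time (a new reading comes with each control period).
- r.grab_frame(name): name is "scene" or "top" or "wrist"; returns (picture, depth): 480x640x3 uint8, red, green, blue; 480x640 float32, mm along the optical axis (not along the pixel's ray), 0 where there is no reading.
- r.calibration(name): a dict with "fx", "fy", "cx", "cy" (pixels), "R" (3x3) and "t" (3): a world point X has camera coordinates R X + t. Camera axes: x right, y down, z forward; pixel columns grow to the right and rows downward; lengths in mm; the calibration is good to about 2 mm. A picture is of the moment at which its call begins: read the wrist's pose just before it. calibration takes no time and is no camera call; for the wrist camera it gives the pose at the moment of the call.
- r.sign_off(): hands the job in, once; it reports no verdict.
The state is a dict: "clock": time; "qpos": joint angles; "qvel": joint speeds; "joint_efforts": joint torques, N m; "eef_pos": TCP position; "tcp_rot": TCP orientation; "contact_force": force on the tool from outside, world axes, zero at the start; "wrist_torque": the same for the moment, N m; "opening": opening from 0.0 (shut) to 1.0 (fully open).
Only numpy, scipy, OpenCV 4.12 (cv2) and the standard library are available. Lean on these libraries where they do the work, as an engineer would, in place of code of your own. Each camera call takes 0.05 s, during which the arm holds its last target.

## Working session

There is one attempt and no reset: what is moved stays moved. The work goes in short steps, Python scripts to look and compute and a tool call to move; the robot and the scene stay as the last step left them, time stands still between calls to the robot, and variables do not carry over. Pictures are saved under pics/ and viewed, and the job is handed in when it is done.

Besides the shell and the picture viewer there is one more tool, called after "Emit:" as name(argument=value, ...), one argument or row to a line, values as JSON. jog_arm: Moves the arm, as the interface text tells. Its arguments: {"type":"object","properties":{"moves":{"type":"array"},"squeeze":{"type":"number"}},"required":["moves"]}

```bash
ls; mkdir -p pics; python3 - <<'E'
from rig import r
import cv2,numpy as np
print(r.sense())
for n in ["scene","top"]:
    p,d=r.grab_frame(n); cv2.imwrite(f"pics/{n}0.png",p[:,:,::-1]); np.save(f"pics/{n}0_d.npy",d); np.save(f"pics/{n}0_p.npy",p)
    print(n,r.calibration(n))
E
```

```text
pics
{'clock': 0.0, 'qpos': array([ 1.13059565e+00,  3.53652316e-01,  1.63414837e+00,  1.73708685e-05,
        1.15523554e+00, -2.39213730e-03]), 'qvel': array([ 0.00036508, -0.00011233, -0.00161286, -0.00032435, -0.00061496,
        0.0005178 ]), 'joint_efforts': array([ 1.70352589e-03, -6.05261350e+01, -3.42080426e+01,  1.62177521e-04,
        9.08608170e-03, -3.91396645e-05]), 'eef_pos': array([264.75111095, 565.60649907, 230.55300862]), 'tcp_rot': array([-3.14014912e+00, -1.93354650e-05,  2.70377707e+00]), 'contact_force': array([ 0.00120371,  0.9443631 , -0.94731976]), 'wrist_torque': array([ 0.03621594, -0.02243006, -0.01796432]), 'opening': 1.0050144040412687}
scene {'fx': 593.3408888552443, 'fy': 593.3408888552443, 'cx': 327.04426957583985, 'cy': 238.6633944511525, 'R': array([[-0.56966164,  0.82180807, -0.01082125],
       [ 0.56354716,  0.3809885 , -0.73298183],
       [-0.59824762, -0.42364992, -0.68016214]]), 't': array([ 272.16683799, -222.3379431 , 1633.5285695 ])}
top {'fx': 466.24898128844677, 'fy': 466.24898128844677, 'cx': 322.4101267841936, 'cy': 240.0654897750477, 'R': array([[-0.01594062, -0.99970736, -0.0181957 ],
       [-0.986484  ,  0.01869268, -0.16278793],
       [ 0.16308042,  0.01535483, -0.98649329]]), 't': array([  6.2412255 , 450.68448334, 988.86128497])}
```

View pics/scene0.png

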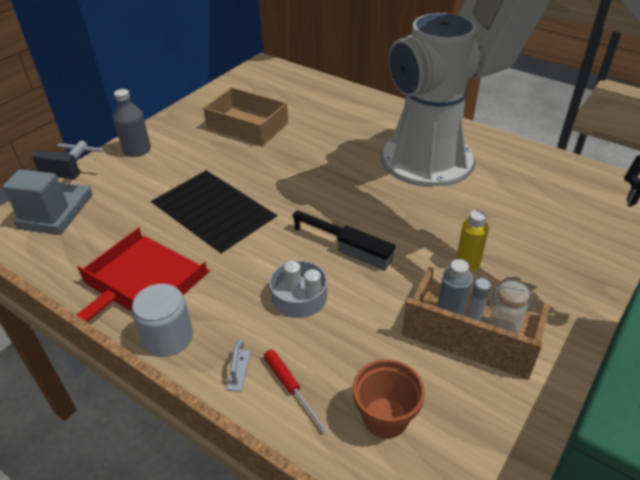

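View pics/top0.png

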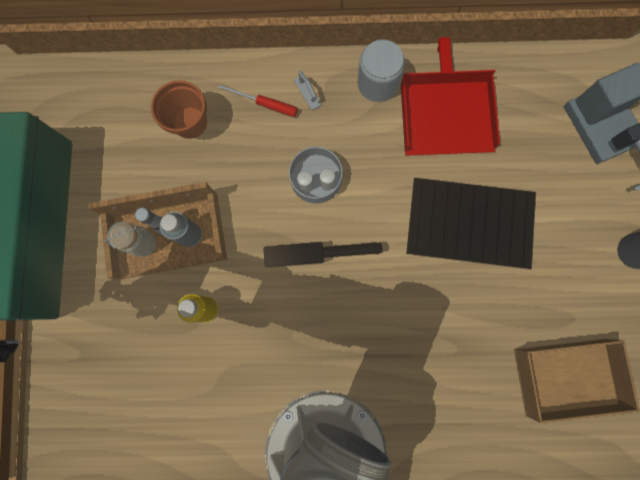

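```bash
cat > h.py <<'E'
import numpy as np,cv2
from rig import r
def ray(n,u,v,z,c=None):
    c=c or r.calibration(n); R,t=c['R'],c['t']
    C=-R.T@t; d=R.T@np.array([(u-c['cx'])/c['fx'],(v-c['cy'])/c['fy'],1]); s=(z-C[2])/d[2]
    return C+s*d
def proj(n,X,c=None):
    c=c or r.calibration(n); p=c['R']@np.array(X,float)+c['t']
    return np.array([c['fx']*p[0]/p[2]+c['cx'],c['fy']*p[1]/p[2]+c['cy']])
def cloud(n,d,c=None):
    c=c or r.calibration(n); v,u=np.mgrid[:480,:640]
    P=np.stack([(u-c['cx'])/c['fx']*d,(v-c['cy'])/c['fy']*d,d],-1)
    W=(P-c['t'])@c['R']; W[d<=0]=np.nan
    return W
E
python3 - <<'E'
from h import *
t=np.load('pics/top0_p.npy');s=np.load('pics/scene0_p.npy')
a=cv2.resize(t[170:330,80:240],None,fx=3.7,fy=3.7,interpolation=2)
cv2.imwrite('pics/c1.png',a[:,:,::-1])
b=cv2.resize(s[190:380,390:560],None,fx=3.1,fy=3.1,interpolation=2)
cv2.imwrite('pics/c2.png',b[:,:,::-1])
a=cv2.resize(t[140:210,280:360],None,fx=8,fy=8,interpolation=2)
cv2.imwrite('pics/c3.png',a[:,:,::-1])
E
```

```text
(no output)
```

View pics/c1.png

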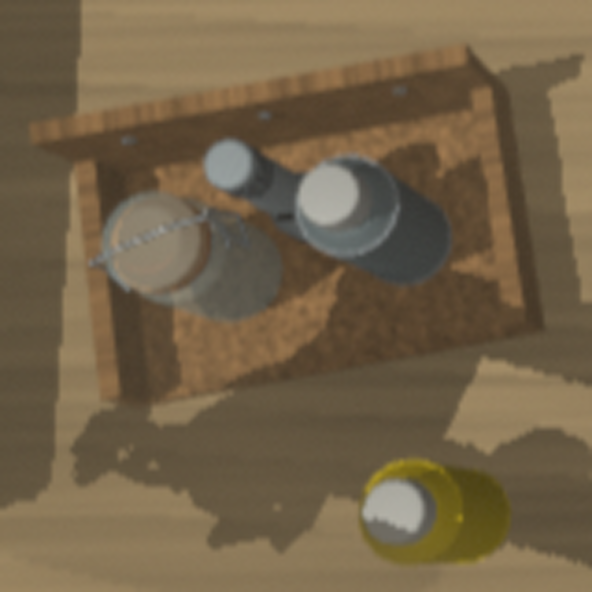

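View pics/c2.png

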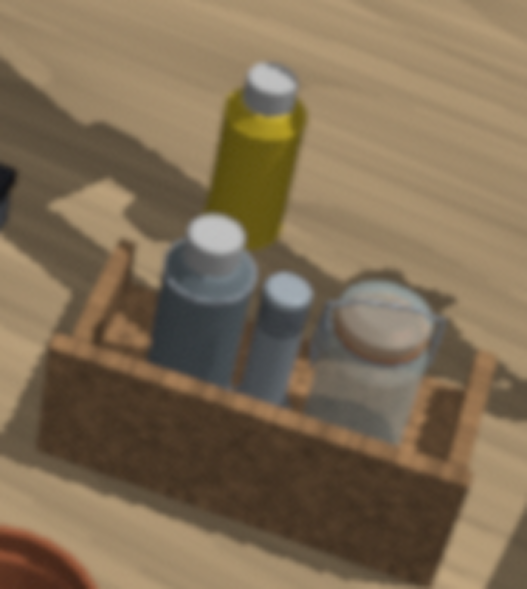

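View pics/c3.png

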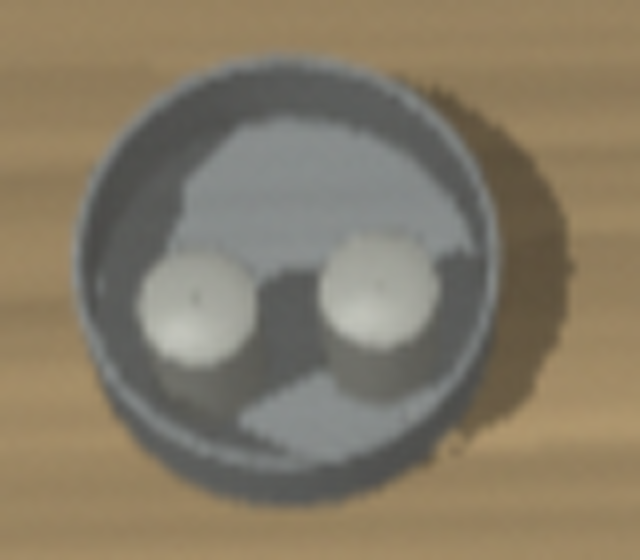

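```bash
python3 - <<'E'
from h import *
np.set_printoptions(precision=1,suppress=True)
for n in ["top","scene"]:
    d=np.load(f'pics/{n}0_d.npy'); W=cloud(n,d)
    print(n)
    # known objects : high regions
    m=(W[...,2]>60)&(W[...,2]<170)&(W[...,0]>300)&(W[...,1]>100)&(W[...,1]<500)
    def cl(lo,hi,box):
        m=((W[...,2]>lo)&(W[...,2]<hi)&(W[...,0]>box[0])&(W[...,0]<box[1])&(W[...,1]>box[2])&(W[...,1]<box[3])).astype(np.uint8)
        k,l,s,c=cv2.connectedComponentsWithStats(m)
        for i in range(1,k):
            if s[i,4]>25:
                P=W[l==i]; print(lo,hi,s[i],c[i],np.nanmean(P,0),np.nanmin(P,0),np.nanmax(P,0))
    box=(300,800,-150,600)
    cl(144,160,box); cl(122,142,box); cl(112,121,box);cl(95,108,box);
    cl(60,75,(400,800,-100,150)); cl(45,55,(400,800,-100,600))
E
```

```text
top
144 160 [  13  114   24  200 1051] [ 23.9 216.3] [493.3 589.9 152.1] [300.6 586.9 144. ] [706.3 593.5 160. ]
144 160 [135 208  16  14 159] [142.  214.4] [490.4 354.1 150.5] [477.3 340.2 144.6] [503.8 369.4 154.4]
144 160 [161 215  18  17 241] [169.1 223. ] [472.  299.3 150.3] [456.4 282.9 144.1] [489.1 316.2 154.5]
122 142 [  19  116   24  198 1238] [ 30.5 217. ] [496.1 589.6 132.4] [300.8 586.  122. ] [708.4 594.2 142. ]
122 142 [141 210  13  14  62] [149.3 218.4] [486.  346.2 132.6] [476.7 340.7 122.2] [502.2 361.5 141.9]
122 142 [161 213  27  25 234] [176.9 226.9] [468.3 291.1 127.6] [448.4 272.  122.1] [498.1 325.1 141.4]
122 142 [104 222  33  28 598] [120.8 235.1] [453.3 403.8 129.5] [426.  374.8 122. ] [481.7 436.8 138.2]
122 142 [178 300  20  11 179] [187.6 305.6] [309.8 261.2 137.5] [301.1 246.  122.2] [321.1 280.1 141.7]
112 121 [ 26 122  20 192 544] [ 35.5 217. ] [499.4 589.7 116.4] [301.  586.5 112.1] [704.1 592.6 121. ]
112 121 [146 213  10  12  27] [152.2 220.1] [485.7 346.3 116.5] [477.  341.6 112.3] [501.6 357.4 120.3]
112 121 [175 227  13  13  42] [182.1 233.8] [4
[... 5037 characters left out ...]
1  16   7  50] [312.1 284.3] [595.8  45.   49.6] [578.9  28.8  45. ] [602.9  55.3  54.8]
45 55 [439 300  28  13  83] [452.3 308.1] [492.8 312.1  50.7] [468.9 280.5  45.3] [502.9 331.7  55. ]
45 55 [535 311  14  30 191] [541.4 325.7] [437.9 472.6  52. ] [400.2 461.3  46.2] [476.8 484.   54.9]
45 55 [490 315  33  17  83] [504.6 325.8] [476.7 414.4  50.4] [453.1 380.3  45.4] [487.  439.7  54.9]
45 55 [404 317 132  50 472] [470.6 341.9] [548.4 375.3  50. ] [526.8 245.4  45. ] [571.9 493.6  55. ]
45 55 [362 378  52  33 254] [389.7 387.4] [719.  301.6  50.3] [700.8 266.7  45. ] [765.8 355.8  55. ]
45 55 [362 415  48  16  84] [383.8 425.6] [788.1 330.7  50. ] [756.6 289.5  45. ] [798.4 361.4  54.2]
```

```bash
python3 - <<'E'
from h import *
np.set_printoptions(precision=1,suppress=True)
for n in ["top","scene"]:
    d=np.load(f'pics/{n}0_d.npy'); p=np.load(f'pics/{n}0_p.npy'); W=cloud(n,d)
    print(n)
    # mat: dark pixels near table
    m=((p.max(-1)<60)&(W[...,2]<15)&(W[...,1]<-120)&(W[...,0]>300)&(W[...,0]<640)&(W[...,1]>-480)).astype(np.uint8)
    m=cv2.morphologyEx(m,cv2.MORPH_CLOSE,np.ones((5,5)))
    k,l,s,c=cv2.connectedComponentsWithStats(m); i=1+s[1:,4].argmax()
    vs,us=np.nonzero(l==i); P=np.array([ray(n,u,v,5)[:2] for u,v in zip(us,vs)],np.float32)
    print('mat',cv2.minAreaRect(P), cv2.boxPoints(cv2.minAreaRect(P)))
    # bay back wall top
    m=(W[...,2]>96)&(W[...,2]<108)&(W[...,0]>505)&(W[...,0]<585)&(W[...,1]>225)&(W[...,1]<510)
    vs,us=np.nonzero(m); P=np.array([ray(n,u,v,102)[:2] for u,v in zip(us,vs)],np.float32)
    print('back',cv2.minAreaRect(P),cv2.boxPoints(cv2.minAreaRect(P)))
    # cheeks top
    for y0,y1 in ((205,270),(440,495)):
        m=(W[...,2]>47)&(W[...,2]<57)&(W[...,0]>390)&(W[...,0]<560)&(W[...,1]>y0)&(W[...,1]<y1)
        vs,us=np.nonzero(m); P=np.array([ray(n,u,v,52)[:2] for u,v in zip(us,vs)],np.float32)
        print('cheek',cv2.minAreaRect(P))
    m=(W[...,2]>46)&(W[...,2]<54)&(W[...,0]>520)&(W[...,0]<680)&(W[...,1]>-70)&(W[...,1]<95)
    vs,us=np.nonzero(m); P=np.array([ray(n,u,v,50)[:2] for u,v in zip(us,vs)],np.float32)
    print('tin',cv2.minEnclosingCircle(P),cv2.fitEllipse(cv2.convexHull(P)))
E
```

```text
topTraceback (most recent call last):
  File "<stdin>", line 10, in <module>
  File "h.py", line 4, in ray
    c=c or r.calibration(n); R,t=c['R'],c['t']
           ~~~~~~~~~~~~~^^^
ValueError: time passes only in moves, steps and waits
```

```bash
cat > h.py <<'E'
import numpy as np,cv2,pickle,os
from rig import r
if not os.path.exists('cal.pkl'):
    pickle.dump({n:r.calibration(n) for n in('top','scene')},open('cal.pkl','wb'))
CAL=pickle.load(open('cal.pkl','rb'))
def ray(n,u,v,z,c=None):
    c=c or CAL[n]; R,t=c['R'],c['t']; u=np.asarray(u,float);v=np.asarray(v,float)
    C=-R.T@t; d=np.stack([(u-c['cx'])/c['fx'],(v-c['cy'])/c['fy'],np.ones_like(u)],-1)@R; s=(z-C[2])/d[...,2:]
    return C+s*d
def proj(n,X,c=None):
    c=c or CAL[n]; p=np.asarray(X,float)@c['R'].T+c['t']
    return np.stack([c['fx']*p[...,0]/p[...,2]+c['cx'],c['fy']*p[...,1]/p[...,2]+c['cy']],-1)
def cloud(n,d,c=None):
    c=c or CAL[n]; v,u=np.mgrid[:480,:640]
    P=np.stack([(u-c['cx'])/c['fx']*d,(v-c['cy'])/c['fy']*d,d],-1)
    W=(P-c['t'])@c['R']; W[d<=0]=np.nan
    return W
def snap(n,tag):
    c=r.calibration(n) if n=='wrist' else CAL[n]
    p,d=r.grab_frame(n); cv2.imwrite(f'pics/{tag}.png',p[:,:,::-1]); np.savez(f'pics/{tag}.npz',p=p,d=d); pickle.dump(c,open(f'pics/{tag}.cal','wb'))
    return p,d,c
def load(tag):
    z=np.load(f'pics/{tag}.npz'); return z['p'],z['d'],pickle.load(open(f'pics/{tag}.cal','rb'))
E
python3 - <<'E'
from h import *
np.set_printoptions(precision=1,suppress=True)
for n in ["top","scene"]:
    d=np.load(f'pics/{n}0_d.npy'); p=np.load(f'pics/{n}0_p.npy'); W=cloud(n,d)
    print(n)
    m=((p.max(-1)<60)&(W[...,2]<15)&(W[...,1]<-120)&(W[...,0]>300)&(W[...,0]<640)&(W[...,1]>-480)).astype(np.uint8)
    m=cv2.morphologyEx(m,cv2.MORPH_CLOSE,np.ones((5,5)))
    k,l,s,c=cv2.connectedComponentsWithStats(m); i=1+s[1:,4].argmax()
    def pl(m,z):
        vs,us=np.nonzero(m); return ray(n,us,vs,z)[:,:2].astype(np.float32)
    R=cv2.minAreaRect(pl(l==i,5));print('mat',R, cv2.boxPoints(R))
    R=cv2.minAreaRect(pl((W[...,2]>96)&(W[...,2]<108)&(W[...,0]>505)&(W[...,0]<585)&(W[...,1]>225)&(W[...,1]<510),102)); print('back',R,cv2.boxPoints(R))
    for y0,y1 in ((205,270),(440,495)):
        m=(W[...,2]>47)&(W[...,2]<57)&(W[...,0]>390)&(W[...,0]<560)&(W[...,1]>y0)&(W[...,1]<y1)
        print('cheek',cv2.minAreaRect(pl(m,52)))
    m=(W[...,2]>46)&(W[...,2]<54)&(W[...,0]>520)&(W[...,0]<680)&(W[...,1]>-70)&(W[...,1]<95)
    P=pl(m,50); print('tin',cv2.minEnclosingCircle(P),cv2.fitEllipse(cv2.convexHull(P)))
E
```

```text
top
mat ((490.6896057128906, -339.7847900390625), (275.9414367675781, 176.2452392578125), 81.84759521484375) [[ 383.9 -463.9]
 [ 558.4 -488.9]
 [ 597.5 -215.7]
 [ 423.  -190.7]]
back ((541.3927612304688, 365.1515808105469), (14.600069999694824, 252.277099609375), 9.612236976623535) [[513.1 488.3]
 [555.3 239.6]
 [569.7 242. ]
 [527.5 490.7]]
cheek ((487.5985107421875, 234.8376007080078), (148.1766815185547, 28.73624610900879), 16.561264038085938)
cheek ((459.63958740234375, 470.69964599609375), (47.2544059753418, 134.6875457763672), 83.58625793457031)
tin ((601.4274291992188, 11.745173454284668), 60.200927734375) ((601.5348510742188, 11.560264587402344), (118.86155700683594, 119.19869995117188), 100.41334533691406)
scene
mat ((493.3531494140625, -335.7861633300781), (275.0408630371094, 175.60092163085938), 81.64209747314453) [[ 386.5 -459.1]
 [ 560.2 -484.6]
 [ 600.2 -212.5]
 [ 426.5 -187. ]]
back ((528.3225708007812, 365.763916015625), (58.63578796386719, 251.7240447998047), 10.251276016235352) [[477.1 484.4]
 [521.9 236.7]
 [579.6 247.1]
 [534.8 494.8]]
cheek ((464.87176513671875, 234.6213836669922), (99.20176696777344, 12.969141960144043), 8.892725944519043)
cheek ((468.5796813964844, 475.40814208984375), (50.441402435302734, 157.64064025878906), 82.6667709350586)
tin ((604.8978881835938, 16.50644302368164), 62.69929504394531) ((604.746826171875, 15.743711471557617), (118.48808288574219, 124.4619140625), 125.65467834472656)
```

```bash
python3 - <<'E'
from h import *
np.set_printoptions(precision=1,suppress=True)
d=np.load('pics/top0_d.npy'); p=np.load('pics/top0_p.npy'); W=cloud('top',d)
m=(p[...,1]>p[...,0]*1.5)&(p[...,1]>p[...,2]*1.1)&(W[...,2]>20)
print(np.nanpercentile(W[m],[0,2,50,98,100],axis=0))
for z in (50,100,150,200,250):
    k=m&(abs(W[...,2]-z)<20); print(z,k.sum(),np.nanpercentile(W[k],[1,99],axis=0) if k.sum() else '')
E
```

```text
[[289.5 586.   67.4]
 [299.2 588.3 108.4]
 [509.5 600.3 167.8]
 [693.9 638.2 171.8]
 [704.2 649.5 174. ]]
50 3 [[499.  589.   67.4]
 [516.1 591.5  69.1]]
100 229 [[293.1 587.6  83.1]
 [567.  592.5 119.7]]
150 4231 [[295.1 588.  133.4]
 [698.3 641.4 169.9]]
200 0 
250 0
```

Emit:
jog_arm(
  moves=[
    {"grip":-1,"translation":[0,0,-0.012],"twist":[0,0,0.12]},
    {"grip":-1,"translation":[0,0,-0.012],"twist":[0,0,0.12]},
    {"grip":-1,"translation":[0,0,-0.012],"twist":[0,0,0.12]},
    {"grip":-1,"translation":[0,0,-0.012],"twist":[0,0,0.12]},
    {"grip":-1,"translation":[0,0,-0.012],"twist":[0,0,0.12]},
    {"grip":-1,"translation":[0,0,-0.012],"twist":[0,0,0.12]},
    {"grip":-1,"translation":[0,0,-0.012],"twist":[0,0,0.12]},
    {"grip":-1,"translation":[0,0,-0.012],"twist":[0,0,0.12]},
  ],
  squeeze=40,
)

```text
clock: 0.77
eef_pos: [264.8, 565.8, 327.4]
tcp_rot: [-3.141, 0.001, 1.738]
contact_force: [-0.3, -0.3, -0.1]
opening: 0.997
```

Emit:
jog_arm(
  moves=[
    {"grip":-1,"translation":[-0.024,0.012,0],"twist":[0,0,0]},
    {"grip":-1,"translation":[-0.024,0.012,0],"twist":[0,0,0]},
    {"grip":-1,"translation":[-0.024,0.012,0],"twist":[0,0,0]},
    {"grip":-1,"translation":[-0.024,0.012,0],"twist":[0,0,0]},
    {"grip":-1,"translation":[-0.024,0.012,0],"twist":[0,0,0]},
    {"grip":-1,"translation":[-0.024,0.012,0],"twist":[0,0,0]},
    {"grip":-1,"translation":[-0.024,0.012,0],"twist":[0,0,0]},
    {"grip":-1,"translation":[-0.024,0.012,0],"twist":[0,0,0]},
    {"grip":-1,"translation":[-0.024,0.012,0],"twist":[0,0,0]},
    {"grip":-1,"translation":[-0.024,0.012,0],"twist":[0,0,0]},
  ],
)

```text
clock: 1.6
eef_pos: [424.9, 349.0, 327.0]
tcp_rot: [-3.141, 0.0, 1.744]
contact_force: [0.4, -0.6, -0.3]
opening: 1.002
```

Emit:
jog_arm(
  moves=[
    {"grip":-1,"translation":[0,0,0],"twist":[0,0,0]},
    {"grip":-1,"translation":[0,0,0],"twist":[0,0,0]},
    {"grip":-1,"translation":[0,0,0],"twist":[0,0,0]},
  ],
)

```text
clock: 1.85
eef_pos: [424.3, 350.4, 327.1]
tcp_rot: [-3.141, -0.0, 1.743]
contact_force: [0.1, 0.2, 0.4]
opening: 0.999
```

```bash
python3 - <<'E'
from h import *
s=r.sense(); print(s['eef_pos'],s['tcp_rot'],s['qpos'],s['contact_force'])
p,d,c=snap('wrist','w1'); print(c, -c['R'].T@c['t'])
E
```

```text
[424.27549995 350.43173841 327.07429392] [-3.14103289e+00 -1.67160196e-04  1.74314580e+00] [6.87378817e-01 1.56391847e-01 1.67826302e+00 4.36242963e-04
 1.30734262e+00 5.14915603e-01] [0.14169706 0.1723243  0.3854415 ]
{'fx': 357.89644108314087, 'fy': 357.89644108314087, 'cx': 319.1438961713101, 'cy': 241.8149688837057, 'R': array([[ 9.84908130e-01,  1.73077573e-01,  3.59835834e-04],
       [ 1.64149687e-01, -9.34758557e-01,  3.15089385e-01],
       [ 5.48712656e-02, -3.10275030e-01, -9.49061931e-01]]), 't': array([-478.31288675,  186.38282478,  558.1464212 ])} [409.87336787 430.18707149 471.16038494]
```

View pics/w1.png

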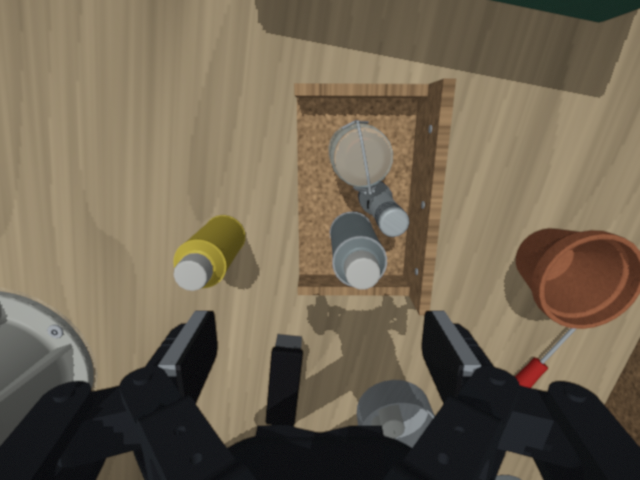

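```bash
cat >> h.py <<'E'
def tops(n,d,c,lo,hi,box,amin=60):
    W=cloud(n,d,c); 
    m=((W[...,2]>lo)&(W[...,2]<hi)&(W[...,0]>box[0])&(W[...,0]<box[1])&(W[...,1]>box[2])&(W[...,1]<box[3])).astype(np.uint8)
    k,l,s,ce=cv2.connectedComponentsWithStats(m); out=[]
    for i in range(1,k):
        if s[i,4]>amin:
            z=(lo+hi)/2; vs,us=np.nonzero(l==i); zz=np.nanmedian(W[l==i][:,2])
            P=ray(n,us,vs,zz,c)[:,:2].astype(np.float32); h=cv2.convexHull(P)
            out.append((s[i,4],ce[i],zz,cv2.fitEllipse(h) if len(h)>5 else None))
    return out
E
python3 - <<'E'
from h import *
np.set_printoptions(precision=1,suppress=True)
p,d,c=load('w1')
box=(420,520,260,450)
print('152');[print(o) for o in tops('wrist',d,c,149,157,box)]
print('132');[print(o) for o in tops('wrist',d,c,129,135,box)]
for n in('top','scene'):
    d=np.load(f'pics/{n}0_d.npy');print(n)
    [print(o) for o in tops(n,d,None,149,157,box)]
    [print(o) for o in tops(n,d,None,129,135,box)]
d=load('w1')[1]
W=cloud('wrist',d,c)
for (z0,z1,bx) in((98,106,(500,590,200,520)),(48,56,(380,560,200,265)),(48,56,(380,560,440,520))):
    m=(W[...,2]>z0)&(W[...,2]<z1)&(W[...,0]>bx[0])&(W[...,0]<bx[1])&(W[...,1]>bx[2])&(W[...,1]<bx[3])
    P=W[m][:,:2].astype(np.float32); print(cv2.minAreaRect(P))
E
python3 - <<'E'
import cv2
a=cv2.imread('pics/w1.png')[70:320,280:470]
cv2.imwrite('pics/c4.png',cv2.resize(a,None,fx=2.4*1.25,fy=2.4,interpolation=2) if 0 else cv2.resize(a,None,fx=2.4,fy=2.4,interpolation=2))
E
```

```text
152
(np.int32(681), array([393.8, 221.6]), np.float64(153.11650285577173), ((492.4518127441406, 357.2270202636719), (26.891178131103516, 27.77290153503418), 41.43941879272461))
(np.int32(894), array([362.7, 272.1]), np.float64(153.09880669107034), ((474.9659423828125, 302.9914855957031), (33.24398422241211, 34.04275894165039), 39.440425872802734))
132
(np.int32(2390), array([363.9, 157.1]), np.float64(132.53370985998882), ((456.0790100097656, 407.2879943847656), (50.19327926635742, 65.25910949707031), 20.175945281982422))
(np.int32(289), array([358.4, 254.9]), np.float64(130.42679338559606), ((475.4040832519531, 302.8212890625), (42.13056564331055, 42.77356719970703), 8.41913890838623))
top
(np.int32(131), array([141.5, 214.4]), np.float64(151.08843295447718), ((490.4189453125, 354.5924987792969), (26.2973575592041, 27.115575790405273), 74.62437438964844))
(np.int32(191), array([168.6, 222.5]), np.float64(150.91196553640845), ((472.5315856933594, 299.96240234375), (31.88492774963379, 32.734291076660156), 132.09378051757812))
(np.int32(328), array([119.9, 234.9]), np.float64(130.96528
[... 418 characters left out ...]
5888672, 28.529800415039062), 108.55656433105469))
(np.int32(67), array([457.6, 276.9]), np.float64(130.67495278665822), ((475.27960205078125, 303.8648681640625), (38.06645965576172, 44.27043914794922), 107.11021423339844))
(np.int32(367), array([514.8, 290.4]), np.float64(131.20772252225737), ((458.7386474609375, 408.9954528808594), (47.815406799316406, 62.25446701049805), 10.490119934082031))
((526.6820068359375, 364.049072265625), (50.870513916015625, 251.40655517578125), 9.72594165802002)
((489.433837890625, 236.36257934570312), (144.4191131591797, 21.926021575927734), 13.681395530700684)
((455.2485046386719, 471.4294128417969), (47.60639953613281, 148.24916076660156), 84.77627563476562)
```

View pics/c4.png

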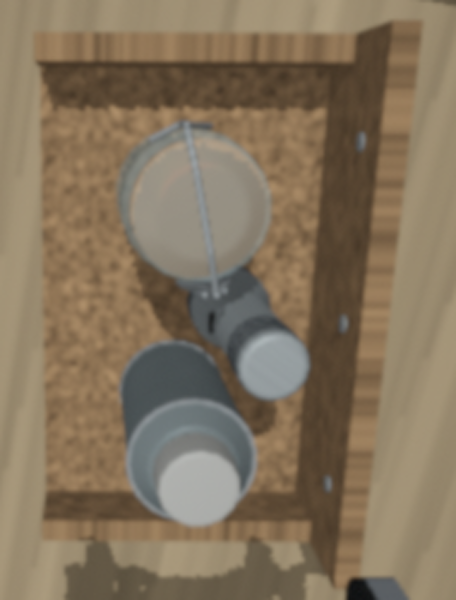

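Emit:
jog_arm(
  moves=[
    {"grip":-1,"translation":[0,0,0],"twist":[0,0,-0.114]},
    {"grip":-1,"translation":[0,0,0],"twist":[0,0,-0.114]},
    {"grip":-1,"translation":[0,0,0],"twist":[0,0,-0.114]},
    {"grip":-1,"translation":[0,0,0],"twist":[0,0,-0.114]},
    {"grip":-1,"translation":[0.0103,0.0196,0.01],"twist":[0,0,0]},
    {"grip":-1,"translation":[0.0103,0.0196,0.02],"twist":[0,0,0]},
    {"grip":-1,"translation":[0.0103,0.0196,0.03],"twist":[0,0,0]},
    {"grip":-1,"translation":[0,0,0],"twist":[0,0,0]},
    {"grip":-1,"translation":[0,0,0],"twist":[0,0,0]},
    {"grip":-1,"translation":[0,0,0],"twist":[0,0,0]},
  ],
)

```text
clock: 2.73
eef_pos: [453.2, 410.3, 267.4]
tcp_rot: [-3.141, 0.0, 2.201]
contact_force: [0.5, -0.1, 0.7]
opening: 1.002
```

```bash
python3 - <<'E'
from h import *
np.set_printoptions(precision=1,suppress=True)
s=r.sense(); print(s['eef_pos'],s['tcp_rot'])
p,d,c=snap('wrist','w2')
# project TCP axis points
for z in (60,132,200): print(z,proj('wrist',[s['eef_pos'][0],s['eef_pos'][1],z],c))
box=(420,520,260,450)
for lo,hi in((149,157),(129,135)): [print(o) for o in tops('wrist',d,c,lo,hi,box)]
# button height on torch: ray of button px in w1 nearest axis
p1,d1,c1=load('w1'); print([ (z,proj('wrist',[492.4,356.9,z],c1)) for z in (12,57,90,110,130,152)])
E
```

```text
[453.2 410.3 267.4] [-3.1  0.   2.2]
60 [319.3 208.1]
132 [319.4 228.2]
200 [319.5 258.3]
(np.int32(814), array([320. , 312.3]), np.float64(153.0575374734091), ((492.12322998046875, 357.9624938964844), (27.113567352294922, 28.36255645751953), 27.992494583129883))
(np.int32(1118), array([265.2, 347.5]), np.float64(153.0580750808337), ((474.7184143066406, 303.6318664550781), (33.17873764038086, 35.30156707763672), 18.686437606811523))
(np.int32(2908), array([320.2, 231.5]), np.float64(132.52150424099557), ((455.6300354003906, 407.7098388671875), (51.08893966674805, 65.89026641845703), 20.011537551879883))
(np.int32(89), array([319.3, 290.5]), np.float64(133.05137605490106), ((494.9315490722656, 355.0240783691406), (29.00270652770996, 37.0332145690918), 46.13362503051758))
(np.int32(382), array([271.1, 323.8]), np.float64(130.59132965429106), ((474.9687805175781, 303.42816162109375), (41.3344841003418, 41.887062072753906), 89.56942749023438))
[(12, array([372. , 193.4])), (57, array([377.4, 200.6])), (90, array([382.1, 206.8])), (110, array([385.4, 211.1])), (130, array([389. , 215.9])), (152, array([393.4, 221.7]))]
```

View pics/w2.png

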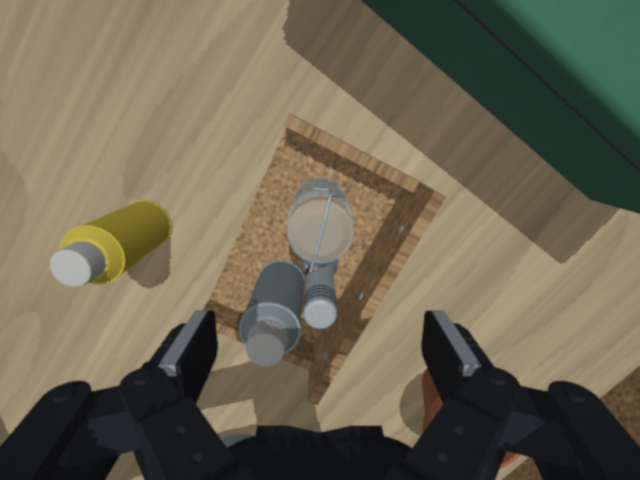

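Emit:
jog_arm(
  moves=[
    {"grip":-1,"translation":[0,0,0.025],"twist":[0,0,0]},
    {"grip":-1,"translation":[0,0,0.025],"twist":[0,0,0]},
    {"grip":-1,"translation":[0,0,0.025],"twist":[0,0,0]},
    {"grip":-1,"translation":[0,0,0.025],"twist":[0,0,0]},
    {"grip":-1,"translation":[0,0,0.025],"twist":[0,0,0]},
    {"grip":-1,"translation":[0,0,0.02],"twist":[0,0,0]},
    {"grip":-1,"translation":[0,0,0.02],"twist":[0,0,0]},
    {"grip":-1,"translation":[0,0,0.02],"twist":[0,0,0]},
    {"grip":-1,"translation":[0,0,0.016],"twist":[0,0,0]},
    {"grip":-1,"translation":[0,0,0],"twist":[0,0,0]},
  ],
)

```text
clock: 3.62
eef_pos: [452.8, 408.8, 64.9]
tcp_rot: [-3.139, 0.0, 2.2]
contact_force: [-0.7, -1.2, 0.9]
opening: 1.003
```

Emit:
jog_arm(
  moves=[
    {"grip":-0.5,"translation":[0,0,0],"twist":[0,0,0]},
    {"grip":-0.3,"translation":[0,0,0],"twist":[0,0,0]},
    {"grip":-0.1,"translation":[0,0,0],"twist":[0,0,0]},
    {"grip":0.1,"translation":[0,0,0],"twist":[0,0,0]},
    {"grip":0.2,"translation":[0,0,0],"twist":[0,0,0]},
    {"grip":1,"translation":[0,0,0],"twist":[0,0,0]},
    {"grip":1,"translation":[0,0,0],"twist":[0,0,0]},
    {"grip":1,"translation":[0,0,0],"twist":[0,0,0]},
    {"grip":1,"translation":[0,0,0],"twist":[0,0,0]},
    {"grip":1,"translation":[0,0,0],"twist":[0,0,0]},
  ],
  squeeze=40,
)

```text
clock: 4.45
eef_pos: [454.6, 410.5, 68.5]
tcp_rot: [3.139, -0.0, 2.2]
contact_force: [-1.8, -2.1, 6.6]
opening: 0.712
```

```bash
python3 - <<'E'
from h import *
np.set_printoptions(precision=2,suppress=True)
s=r.sense(); print(s['eef_pos'],s['tcp_rot'],s['opening'],s['contact_force'])
p,d,c=snap('wrist','w3')
snap('scene','s3')
E
```

```text
[454.57 410.48  68.49] [ 3.14 -0.    2.2 ] 0.7115103660410855 [-1.8  -2.12  6.56]
```

View pics/w3.png

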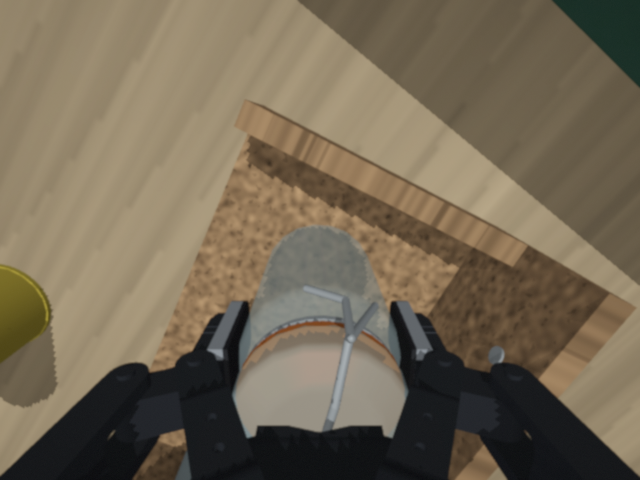

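Emit:
jog_arm(
  moves=[
    {"grip":1,"translation":[0,0,-0.004],"twist":[0,0,0]},
    {"grip":1,"translation":[0,0,-0.008],"twist":[0,0,0]},
    {"grip":1,"translation":[0,0,-0.015],"twist":[0,0,0]},
    {"grip":1,"translation":[0,0,-0.02],"twist":[0,0,0]},
    {"grip":1,"translation":[0,0,-0.025],"twist":[0,0,0]},
    {"grip":1,"translation":[0,0,-0.025],"twist":[0,0,0]},
    {"grip":1,"translation":[0,0,-0.025],"twist":[0,0,0]},
    {"grip":1,"translation":[0,0,-0.025],"twist":[0,0,0]},
    {"grip":1,"translation":[0,0,-0.013],"twist":[0,0,0]},
    {"grip":1,"translation":[0,0,0],"twist":[0,0,0]},
  ],
)

```text
clock: 5.38
eef_pos: [455.3, 411.2, 230.8]
tcp_rot: [3.135, -0.001, 2.2]
contact_force: [0.2, 0.7, -3.7]
opening: 0.706
```

```bash
python3 - <<'E'
from h import *
np.set_printoptions(precision=2,suppress=True)
s=r.sense(); print(s['eef_pos'],s['tcp_rot'],s['opening'],s['contact_force'])
p,d,c=snap('scene','s4')
cv2.imwrite('pics/s4c.png',cv2.resize(p[100:400,360:600],None,fx=2,fy=2)[:,:,::-1])
E
```

```text
[455.26 411.16 230.8 ] [ 3.14 -0.    2.2 ] 0.7055920905767583 [ 0.18  0.67 -3.7 ]
```

View pics/s4c.png

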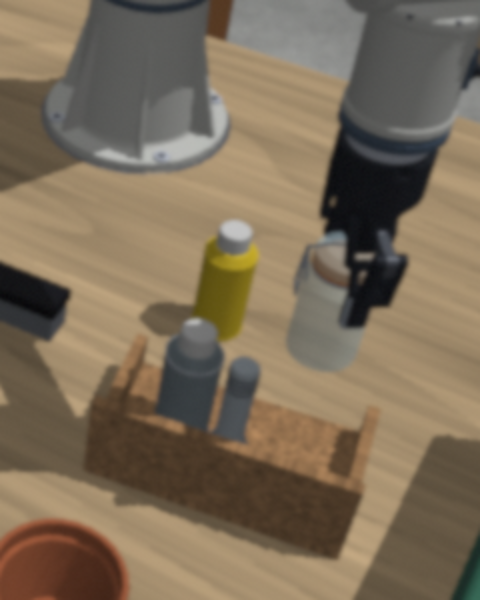

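Emit:
jog_arm(
  moves=[
    {"grip":1,"translation":[-0.0067,-0.0045,0],"twist":[0,0,0]},
    {"grip":1,"translation":[-0.0133,-0.009,0],"twist":[0,0,0]},
    {"grip":1,"translation":[-0.0222,-0.015,0],"twist":[0,0,0]},
    {"grip":1,"translation":[-0.0222,-0.015,0],"twist":[0,0,0]},
    {"grip":1,"translation":[-0.0222,-0.015,0],"twist":[0,0,0]},
    {"grip":1,"translation":[-0.0222,-0.015,0],"twist":[0,0,0]},
    {"grip":1,"translation":[-0.0222,-0.015,0],"twist":[0,0,0]},
    {"grip":1,"translation":[-0.0222,-0.015,0],"twist":[0,0,0]},
    {"grip":1,"translation":[-0.0222,-0.015,0],"twist":[0,0,0]},
    {"grip":1,"translation":[-0.0222,-0.015,0],"twist":[0,0,0]},
  ],
)

```text
clock: 6.27
eef_pos: [460.6, 168.7, 224.9]
tcp_rot: [-3.139, -0.0, 2.2]
contact_force: [0.1, 0.4, -3.1]
opening: 0.71
```

Emit:
jog_arm(
  moves=[
    {"grip":1,"translation":[-0.0222,-0.015,0],"twist":[0,0,0]},
    {"grip":1,"translation":[-0.0222,-0.015,0],"twist":[0,0,0]},
    {"grip":1,"translation":[-0.0222,-0.015,0],"twist":[0,0,0]},
    {"grip":1,"translation":[-0.0222,-0.015,0],"twist":[0,0,0]},
    {"grip":1,"translation":[-0.0222,-0.015,0],"twist":[0,0,0]},
    {"grip":1,"translation":[-0.0222,-0.015,0],"twist":[0,0,0]},
    {"grip":1,"translation":[-0.0222,-0.015,0],"twist":[0,0,0]},
    {"grip":1,"translation":[-0.0222,-0.015,0],"twist":[0,0,0]},
    {"grip":1,"translation":[-0.0222,-0.015,0],"twist":[0,0,0]},
    {"grip":1,"translation":[-0.0222,-0.015,0],"twist":[0,0,0]},
  ],
)

```text
clock: 7.1
eef_pos: [469.3, -98.1, 224.9]
tcp_rot: [-3.139, -0.002, 2.199]
contact_force: [0.4, 0.8, -3.5]
opening: 0.708
```

Emit:
jog_arm(
  moves=[
    {"grip":1,"translation":[-0.0222,-0.015,0],"twist":[0,0,0]},
    {"grip":1,"translation":[-0.0222,-0.015,0],"twist":[0,0,0]},
    {"grip":1,"translation":[-0.0222,-0.015,0],"twist":[0,0,0]},
    {"grip":1,"translation":[-0.0222,-0.015,0],"twist":[0,0,0]},
    {"grip":1,"translation":[-0.0222,-0.015,0],"twist":[0,0,0]},
    {"grip":1,"translation":[-0.0222,-0.015,0],"twist":[0,0,0]},
    {"grip":1,"translation":[-0.0222,-0.015,0],"twist":[0,0,0]},
    {"grip":1,"translation":[-0.0222,-0.015,0],"twist":[0,0,0]},
    {"grip":1,"translation":[-0.0222,-0.015,0],"twist":[0,0,0]},
    {"grip":1,"translation":[-0.0133,-0.009,0],"twist":[0,0,0]},
  ],
)

```text
clock: 7.93
eef_pos: [478.3, -355.7, 224.8]
tcp_rot: [-3.14, -0.002, 2.199]
contact_force: [-0.0, -0.2, -4.1]
opening: 0.71
```

Emit:
jog_arm(
  moves=[
    {"grip":1,"translation":[0,0,0],"twist":[0,0,0]},
    {"grip":1,"translation":[0,0,0],"twist":[0,0,0]},
    {"grip":1,"translation":[0,0,0],"twist":[0,0,0]},
    {"grip":1,"translation":[0,0,0],"twist":[0,0,0]},
  ],
)

```text
clock: 8.27
eef_pos: [479.8, -352.2, 225.8]
tcp_rot: [-3.141, -0.001, 2.2]
contact_force: [0.3, -0.2, -2.6]
opening: 0.71
```

Emit:
jog_arm(
  moves=[
    {"grip":1,"translation":[-0.0174,-0.0112,0],"twist":[0,0,0]},
    {"grip":1,"translation":[-0.0174,-0.0112,0.01],"twist":[0,0,0]},
    {"grip":1,"translation":[0,0,0.025],"twist":[0,0,0]},
    {"grip":1,"translation":[0,0,0.025],"twist":[0,0,0]},
    {"grip":1,"translation":[0,0,0.025],"twist":[0,0,0]},
    {"grip":1,"translation":[0,0,0.025],"twist":[0,0,0]},
    {"grip":1,"translation":[0,0,0.02],"twist":[0,0,0]},
    {"grip":1,"translation":[0,0,0.015],"twist":[0,0,0]},
    {"grip":1,"translation":[0,0,0.008],"twist":[0,0,0]},
    {"grip":1,"translation":[0,0,0],"twist":[0,0,0]},
  ],
)

```text
clock: 9.1
eef_pos: [481.9, -393.0, 71.6]
tcp_rot: [-3.141, -0.003, 2.201]
contact_force: [-0.8, 0.3, -3.3]
opening: 0.706
```

Emit:
jog_arm(
  moves=[
    {"grip":1,"translation":[0,0,0.002],"twist":[0,0,0]},
    {"grip":1,"translation":[0,0,0.002],"twist":[0,0,0]},
    {"grip":1,"translation":[0,0,0.001],"twist":[0,0,0]},
    {"grip":1,"translation":[0,0,0.001],"twist":[0,0,0]},
    {"grip":1,"translation":[0,0,0],"twist":[0,0,0]},
    {"grip":1,"translation":[0,0,0],"twist":[0,0,0]},
  ],
)

```text
clock: 9.6
eef_pos: [482.9, -394.7, 67.7]
tcp_rot: [3.141, 0.001, 2.2]
contact_force: [-0.3, 0.7, -3.6]
opening: 0.706
```

Emit:
jog_arm(
  moves=[
    {"grip":1,"translation":[0,0,0.002],"twist":[0,0,0]},
    {"grip":1,"translation":[0,0,0.002],"twist":[0,0,0]},
    {"grip":1,"translation":[0,0,0],"twist":[0,0,0]},
    {"grip":1,"translation":[0,0,0],"twist":[0,0,0]},
  ],
)

```text
clock: 9.93
eef_pos: [482.6, -394.5, 63.0]
tcp_rot: [-3.141, -0.0, 2.2]
contact_force: [0.2, 1.1, -2.8]
opening: 0.707
```

Emit:
jog_arm(
  moves=[
    {"grip":1,"translation":[0,0,0.001],"twist":[0,0,0]},
    {"grip":1,"translation":[0,0,0],"twist":[0,0,0]},
  ],
)

```text
clock: 10.1
eef_pos: [482.7, -394.5, 62.1]
tcp_rot: [-3.142, -0.0, 2.2]
contact_force: [-0.4, 0.8, -3.2]
opening: 0.707
```

Emit:
jog_arm(
  moves=[
    {"grip":1,"translation":[0,0,0.001],"twist":[0,0,0]},
    {"grip":1,"translation":[0,0,0],"twist":[0,0,0]},
  ],
)

```text
clock: 10.27
eef_pos: [482.9, -394.8, 61.6]
tcp_rot: [3.142, 0.001, 2.2]
contact_force: [-0.3, 0.2, 1.5]
opening: 0.715
```

Emit:
jog_arm(
  moves=[
    {"grip":0.1,"translation":[0,0,0],"twist":[0,0,0]},
    {"grip":-0.3,"translation":[0,0,0],"twist":[0,0,0]},
    {"grip":-0.6,"translation":[0,0,0],"twist":[0,0,0]},
    {"grip":-1,"translation":[0,0,0],"twist":[0,0,0]},
    {"grip":-1,"translation":[0,0,0],"twist":[0,0,0]},
    {"grip":-1,"translation":[0,0,0],"twist":[0,0,0]},
    {"grip":-1,"translation":[0,0,0],"twist":[0,0,0]},
  ],
)

```text
clock: 10.85
eef_pos: [482.8, -394.6, 61.3]
tcp_rot: [3.142, 0.0, 2.2]
contact_force: [0.5, -0.4, -0.5]
opening: 1.003
```

Emit:
jog_arm(
  moves=[
    {"grip":-1,"translation":[0,0,-0.01],"twist":[0,0,0]},
    {"grip":-1,"translation":[0,0,-0.02],"twist":[0,0,0]},
    {"grip":-1,"translation":[0,0,-0.03],"twist":[0,0,0]},
    {"grip":-1,"translation":[0,0,-0.03],"twist":[0,0,0]},
    {"grip":-1,"translation":[0,0,-0.03],"twist":[0,0,0]},
    {"grip":-1,"translation":[0,0,-0.03],"twist":[0,0,0]},
    {"grip":-1,"translation":[0,0,-0.03],"twist":[0,0,0]},
    {"grip":-1,"translation":[0,0,-0.03],"twist":[0,0,0]},
    {"grip":-1,"translation":[0,0,0],"twist":[0,0,0]},
  ],
)

```text
clock: 11.6
eef_pos: [485.0, -396.4, 278.9]
tcp_rot: [3.139, 0.01, 2.2]
contact_force: [-0.0, -0.6, 0.3]
opening: 1.002
```

```bash
python3 - <<'E'
from h import *
np.set_printoptions(precision=2,suppress=True)
s=r.sense(); print(s['eef_pos'],s['tcp_rot'],s['opening'],s['contact_force'],s['clock'])
p,d,c=snap('scene','s5'); 
for n in('scene','wrist'):
    p,d,c=snap(n,n+'5'); print(n)
    for o in tops(n,d,c,120,128,(430,540,-450,-330)): print(o)
E
```

```text
[ 485.01 -396.38  278.9 ] [3.14 0.01 2.2 ] 1.0015901056881036 [-0.02 -0.58  0.27] 11.6
scene
(np.int32(206), array([190.29, 160.13]), np.float64(123.98531885430393), ((486.08099365234375, -391.0386047363281), (52.281105041503906, 62.578712463378906), 13.463899612426758))
wrist
(np.int32(2970), array([318.28, 225.07]), np.float64(125.2605701332021), ((483.8862609863281, -397.38031005859375), (52.40068435668945, 65.8133316040039), 18.429868698120117))
```

View pics/scene5.png

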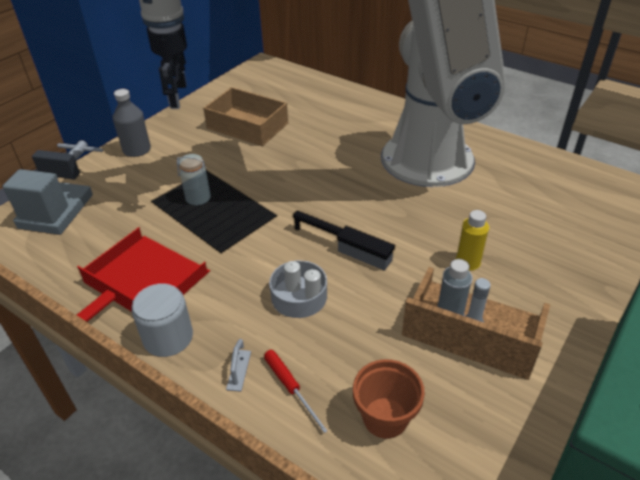

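View pics/wrist5.png

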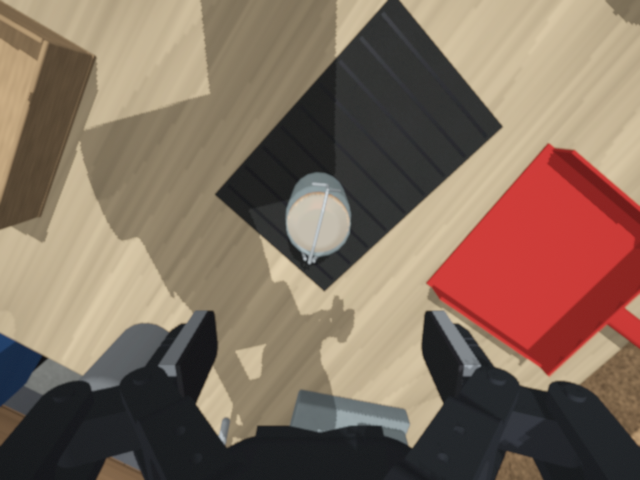

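Emit:
jog_arm(
  moves=[
    {"grip":-1,"translation":[0,0,0],"twist":[0,0,0.114]},
    {"grip":-1,"translation":[0,0,0],"twist":[0,0,0.114]},
    {"grip":-1,"translation":[0,0,0],"twist":[0,0,0.114]},
    {"grip":-1,"translation":[0,0,0],"twist":[0,0,0.115]},
    {"grip":-1,"translation":[0.0157,0.0025,0],"twist":[0,0,0]},
    {"grip":-1,"translation":[0.0314,0.005,0],"twist":[0,0,0]},
    {"grip":-1,"translation":[0.0314,0.005,0],"twist":[0,0,0]},
    {"grip":-1,"translation":[0.0314,0.005,0],"twist":[0,0,0]},
    {"grip":-1,"translation":[0.0314,0.005,0],"twist":[0,0,0]},
    {"grip":-1,"translation":[0.0314,0.005,0],"twist":[0,0,0]},
  ],
)

```text
clock: 12.58
eef_pos: [479.0, -217.2, 270.0]
tcp_rot: [-3.14, -0.002, 1.746]
contact_force: [0.9, 0.6, -0.1]
opening: 1.0
```

Emit:
jog_arm(
  moves=[
    {"grip":-1,"translation":[0.0314,0.005,0],"twist":[0,0,0]},
    {"grip":-1,"translation":[0.0314,0.005,0],"twist":[0,0,0]},
    {"grip":-1,"translation":[0.0314,0.005,0],"twist":[0,0,0]},
    {"grip":-1,"translation":[0.0314,0.005,0],"twist":[0,0,0]},
    {"grip":-1,"translation":[0.0314,0.005,0],"twist":[0,0,0]},
    {"grip":-1,"translation":[0.0314,0.005,0],"twist":[0,0,0]},
    {"grip":-1,"translation":[0.0314,0.005,0],"twist":[0,0,0]},
    {"grip":-1,"translation":[0.0314,0.005,0],"twist":[0,0,0]},
    {"grip":-1,"translation":[0.0314,0.005,0],"twist":[0,0,0]},
    {"grip":-1,"translation":[0.0314,0.005,0],"twist":[0,0,0]},
  ],
)

```text
clock: 13.42
eef_pos: [474.0, 100.1, 270.2]
tcp_rot: [-3.139, -0.0, 1.746]
contact_force: [0.7, -0.7, 0.6]
opening: 1.0
```

Emit:
jog_arm(
  moves=[
    {"grip":-1,"translation":[0.0314,0.005,0],"twist":[0,0,0]},
    {"grip":-1,"translation":[0.0314,0.005,0],"twist":[0,0,0]},
    {"grip":-1,"translation":[0.0314,0.005,0],"twist":[0,0,0]},
    {"grip":-1,"translation":[0.0314,0.005,0],"twist":[0,0,0]},
    {"grip":-1,"translation":[0.0314,0.005,0],"twist":[0,0,0]},
    {"grip":-1,"translation":[0.0314,0.005,0],"twist":[0,0,0]},
    {"grip":-1,"translation":[0.0157,0.0025,0],"twist":[0,0,0]},
    {"grip":-1,"translation":[0,0,0],"twist":[0,0,0]},
    {"grip":-1,"translation":[0,0,0],"twist":[0,0,0]},
    {"grip":-1,"translation":[0,0,0],"twist":[0,0,0]},
  ],
)

```text
clock: 14.25
eef_pos: [472.3, 303.8, 270.6]
tcp_rot: [-3.14, 0.001, 1.744]
contact_force: [0.4, -0.0, -0.7]
opening: 1.0
```

```bash
python3 - <<'E'
from h import *
np.set_printoptions(precision=2,suppress=True)
s=r.sense(); print(s['eef_pos'],s['tcp_rot'],s['opening'],s['clock'])
p,d,c=snap('wrist','w6')
for o in tops('wrist',d,c,149,157,(420,520,260,450)): print(o)
for z in (90,152): print(z,proj('wrist',[s['eef_pos'][0],s['eef_pos'][1],z],c))
E
```

```text
[472.26 303.79 270.63] [-3.14  0.    1.74] 0.999816072063978 14.25
(np.int32(1142), array([360.36, 169.94]), np.float64(153.15828861324036), ((492.7077331542969, 356.6461181640625), (26.98797035217285, 27.324504852294922), 44.60090255737305))
(np.int32(1440), array([323.09, 236.27]), np.float64(153.21811746212092), ((475.1351013183594, 302.5790100097656), (33.02364730834961, 33.84271240234375), 11.854894638061523))
90 [319.6  214.34]
152 [319.65 233.99]
```

View pics/w6.png

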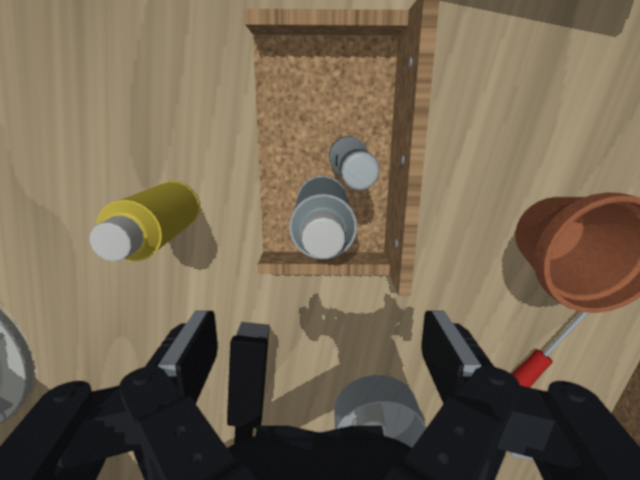

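Emit:
jog_arm(
  moves=[
    {"grip":-1,"translation":[-0.0035,0.0026,0.01],"twist":[0,0,0]},
    {"grip":-1,"translation":[0,0,0.025],"twist":[0,0,0]},
    {"grip":-1,"translation":[0,0,0.025],"twist":[0,0,0]},
    {"grip":-1,"translation":[0,0,0.025],"twist":[0,0,0]},
    {"grip":-1,"translation":[0,0,0.025],"twist":[0,0,0]},
    {"grip":-1,"translation":[0,0,0.025],"twist":[0,0,0]},
    {"grip":-1,"translation":[0,0,0.02],"twist":[0,0,0]},
    {"grip":-1,"translation":[0,0,0.012],"twist":[0,0,0]},
    {"grip":-1,"translation":[0,0,0.008],"twist":[0,0,0]},
    {"grip":-1,"translation":[0,0,0],"twist":[0,0,0]},
  ],
)

```text
clock: 15.13
eef_pos: [475.5, 300.7, 94.8]
tcp_rot: [-3.139, 0.001, 1.742]
contact_force: [-0.3, -0.3, -0.1]
opening: 0.999
```

Emit:
jog_arm(
  moves=[
    {"grip":-1,"translation":[0,0,0],"twist":[0,0,0]},
    {"grip":-1,"translation":[0,0,0],"twist":[0,0,0]},
  ],
)

```text
clock: 15.3
eef_pos: [476.9, 302.1, 97.4]
tcp_rot: [3.14, -0.001, 1.743]
contact_force: [0.9, 0.3, 0.4]
opening: 0.999
```

Emit:
jog_arm(
  moves=[
    {"grip":-1,"translation":[0,0,0.006],"twist":[0,0,0]},
    {"grip":-1,"translation":[0,0,0.004],"twist":[0,0,0]},
    {"grip":-1,"translation":[0,0,0],"twist":[0,0,0]},
    {"grip":-1,"translation":[0,0,0],"twist":[0,0,0]},
    {"grip":-1,"translation":[0,0,0],"twist":[0,0,0]},
  ],
)

```text
clock: 15.72
eef_pos: [476.1, 301.9, 86.4]
tcp_rot: [3.141, -0.0, 1.743]
contact_force: [0.0, -0.4, 0.7]
opening: 0.998
```

```bash
python3 - <<'E'
from h import *
np.set_printoptions(precision=2,suppress=True)
for i in range(2):
    s=r.sense(); print(s['eef_pos'],s['tcp_rot'],s['opening'],s['clock'])
    p,d,c=snap('wrist','w7')
E
```

```text
[476.09 301.95  86.38] [ 3.14 -0.    1.74] 0.9981912903262699 15.7167
[476.14 301.94  86.42] [ 3.14 -0.    1.74] 1.0021326587039388 15.7667
```

View pics/w7.png

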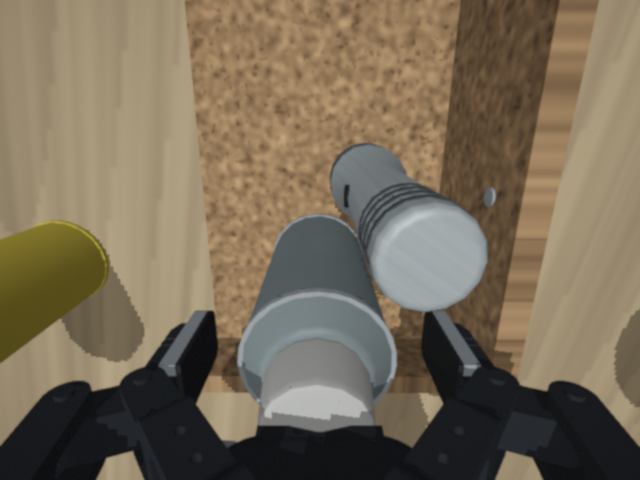

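Emit:
jog_arm(
  moves=[
    {"grip":-0.5,"translation":[0,-0.001,0],"twist":[0,0,0]},
    {"grip":-0.3,"translation":[0,0,0],"twist":[0,0,0]},
    {"grip":-0.1,"translation":[0,0,0],"twist":[0,0,0]},
    {"grip":0.1,"translation":[0,0,0],"twist":[0,0,0]},
    {"grip":0.2,"translation":[0,0,0],"twist":[0,0,0]},
    {"grip":0.3,"translation":[0,0,0],"twist":[0,0,0]},
    {"grip":1,"translation":[0,0,0],"twist":[0,0,0]},
    {"grip":1,"translation":[0,0,0],"twist":[0,0,0]},
    {"grip":1,"translation":[0,0,0],"twist":[0,0,0]},
    {"grip":1,"translation":[0,0,0],"twist":[0,0,0]},
  ],
)

```text
clock: 16.65
eef_pos: [475.2, 301.8, 86.6]
tcp_rot: [3.141, -0.0, 1.743]
contact_force: [-0.3, -0.3, 4.9]
opening: 0.64
```

```bash
python3 - <<'E'
from h import *
np.set_printoptions(precision=2,suppress=True)
s=r.sense(); print(s['eef_pos'],s['tcp_rot'],s['opening'],s['contact_force'])
E
```

```text
[475.21 301.79  86.57] [ 3.14 -0.    1.74] 0.6402478719718804 [-0.25 -0.35  4.91]
```

Emit:
jog_arm(
  moves=[
    {"grip":1,"translation":[0,0,-0.004],"twist":[0,0,0]},
    {"grip":1,"translation":[0,0,-0.008],"twist":[0,0,0]},
    {"grip":1,"translation":[0,0,-0.015],"twist":[0,0,0]},
    {"grip":1,"translation":[0,0,-0.02],"twist":[0,0,0]},
    {"grip":1,"translation":[0,0,-0.025],"twist":[0,0,0]},
    {"grip":1,"translation":[0,0,-0.025],"twist":[0,0,0]},
    {"grip":1,"translation":[0,0,-0.025],"twist":[0,0,0]},
    {"grip":1,"translation":[0,0,-0.025],"twist":[0,0,0]},
    {"grip":1,"translation":[0,0,-0.013],"twist":[0,0,0]},
    {"grip":1,"translation":[0,0,0],"twist":[0,0,0]},
  ],
)

```text
clock: 17.48
eef_pos: [476.4, 302.5, 249.9]
tcp_rot: [3.137, -0.002, 1.743]
contact_force: [0.1, -0.9, -3.3]
opening: 0.64
```

Emit:
jog_arm(
  moves=[
    {"grip":1,"translation":[-0.0083,-0.0011,0],"twist":[0,0,0]},
    {"grip":1,"translation":[-0.0193,-0.0025,0],"twist":[0,0,0]},
    {"grip":1,"translation":[-0.0275,-0.0036,0],"twist":[0,0,0]},
    {"grip":1,"translation":[-0.0275,-0.0036,0],"twist":[0,0,0]},
    {"grip":1,"translation":[-0.0275,-0.0036,0],"twist":[0,0,0]},
    {"grip":1,"translation":[-0.0275,-0.0036,0],"twist":[0,0,0]},
    {"grip":1,"translation":[-0.0275,-0.0036,0],"twist":[0,0,0]},
    {"grip":1,"translation":[-0.0275,-0.0036,0],"twist":[0,0,0]},
    {"grip":1,"translation":[-0.0275,-0.0036,0],"twist":[0,0,0]},
    {"grip":1,"translation":[-0.0275,-0.0036,0],"twist":[0,0,0]},
  ],
)

```text
clock: 18.32
eef_pos: [483.9, 50.3, 244.5]
tcp_rot: [-3.138, -0.0, 1.743]
contact_force: [0.4, 0.3, -2.4]
opening: 0.643
```

Emit:
jog_arm(
  moves=[
    {"grip":1,"translation":[-0.0275,-0.0036,0],"twist":[0,0,0]},
    {"grip":1,"translation":[-0.0275,-0.0036,0],"twist":[0,0,0]},
    {"grip":1,"translation":[-0.0275,-0.0036,0],"twist":[0,0,0]},
    {"grip":1,"translation":[-0.0275,-0.0036,0],"twist":[0,0,0]},
    {"grip":1,"translation":[-0.0275,-0.0036,0],"twist":[0,0,0]},
    {"grip":1,"translation":[-0.0275,-0.0036,0],"twist":[0,0,0]},
    {"grip":1,"translation":[-0.0275,-0.0036,0],"twist":[0,0,0]},
    {"grip":1,"translation":[-0.0275,-0.0036,0],"twist":[0,0,0]},
    {"grip":1,"translation":[-0.0275,-0.0036,0],"twist":[0,0,0]},
    {"grip":1,"translation":[-0.0275,-0.0036,0],"twist":[0,0,0]},
  ],
)

```text
clock: 19.15
eef_pos: [495.4, -226.2, 244.3]
tcp_rot: [-3.139, -0.002, 1.743]
contact_force: [1.1, -0.7, -2.9]
opening: 0.641
```

Emit:
jog_arm(
  moves=[
    {"grip":1,"translation":[-0.0275,-0.0036,0],"twist":[0,0,0]},
    {"grip":1,"translation":[-0.0193,-0.0025,0],"twist":[0,0,0]},
    {"grip":1,"translation":[-0.0083,-0.0011,0],"twist":[0,0,0]},
    {"grip":1,"translation":[0,0,0],"twist":[0,0,0]},
    {"grip":1,"translation":[0,0,0],"twist":[0,0,0]},
    {"grip":1,"translation":[0,0,0],"twist":[0,0,0]},
    {"grip":1,"translation":[0,0,0],"twist":[0,0,0]},
  ],
)

```text
clock: 19.73
eef_pos: [499.2, -279.2, 246.0]
tcp_rot: [-3.141, -0.001, 1.744]
contact_force: [0.5, -0.7, -2.6]
opening: 0.643
```

Down 246 → about 83, then feel for contact near 79.6.

Emit:
jog_arm(
  moves=[
    {"grip":1,"translation":[0,0,0.012],"twist":[0,0,0]},
    {"grip":1,"translation":[0,0,0.025],"twist":[0,0,0]},
    {"grip":1,"translation":[0,0,0.025],"twist":[0,0,0]},
    {"grip":1,"translation":[0,0,0.025],"twist":[0,0,0]},
    {"grip":1,"translation":[0,0,0.025],"twist":[0,0,0]},
    {"grip":1,"translation":[0,0,0.025],"twist":[0,0,0]},
    {"grip":1,"translation":[0,0,0.012],"twist":[0,0,0]},
    {"grip":1,"translation":[0,0,0.006],"twist":[0,0,0]},
    {"grip":1,"translation":[0,0,0],"twist":[0,0,0]},
    {"grip":1,"translation":[0,0,0],"twist":[0,0,0]},
  ],
)

```text
clock: 20.57
eef_pos: [500.0, -280.5, 91.9]
tcp_rot: [3.141, 0.001, 1.743]
contact_force: [0.3, -0.0, -3.9]
opening: 0.639
```

Emit:
jog_arm(
  moves=[
    {"grip":1,"translation":[0,0,0],"twist":[0,0,0]},
    {"grip":1,"translation":[0,0,0],"twist":[0,0,0]},
  ],
)

```text
clock: 20.73
eef_pos: [500.4, -280.9, 92.7]
tcp_rot: [3.14, 0.002, 1.743]
contact_force: [0.3, -0.0, -3.0]
opening: 0.645
```

Emit:
jog_arm(
  moves=[
    {"grip":1,"translation":[0,0,0.005],"twist":[0,0,0]},
    {"grip":1,"translation":[0,0,0.004],"twist":[0,0,0]},
    {"grip":1,"translation":[0,0,0.002],"twist":[0,0,0]},
    {"grip":1,"translation":[0,0,0],"twist":[0,0,0]},
    {"grip":1,"translation":[0,0,0],"twist":[0,0,0]},
  ],
)

```text
clock: 21.15
eef_pos: [499.3, -280.4, 80.1]
tcp_rot: [-3.141, -0.0, 1.743]
contact_force: [-1.0, -0.5, -3.3]
opening: 0.643
```

Emit:
jog_arm(
  moves=[
    {"grip":1,"translation":[0,0,0.001],"twist":[0,0,0]},
    {"grip":1,"translation":[0,0,0],"twist":[0,0,0]},
  ],
)

```text
clock: 21.32
eef_pos: [499.6, -280.5, 79.6]
tcp_rot: [3.142, 0.0, 1.743]
contact_force: [-1.1, 0.7, 0.9]
opening: 0.639
```

Emit:
jog_arm(
  moves=[
    {"grip":1,"translation":[0,0,0.001],"twist":[0,0,0]},
    {"grip":1,"translation":[0,0,0],"twist":[0,0,0]},
  ],
)

```text
clock: 21.48
eef_pos: [499.7, -280.6, 79.6]
tcp_rot: [3.141, 0.0, 1.743]
contact_force: [-3.7, 2.4, 12.1]
opening: 0.636
```

Emit:
jog_arm(
  moves=[
    {"grip":1,"translation":[0,0,-0.0008],"twist":[0,0,0]},
    {"grip":0.3,"translation":[0,0,0],"twist":[0,0,0]},
    {"grip":0,"translation":[0,0,0],"twist":[0,0,0]},
    {"grip":-0.4,"translation":[0,0,0],"twist":[0,0,0]},
    {"grip":-1,"translation":[0,0,0],"twist":[0,0,0]},
    {"grip":-1,"translation":[0,0,0],"twist":[0,0,0]},
    {"grip":-1,"translation":[0,0,0],"twist":[0,0,0]},
    {"grip":-1,"translation":[0,0,0],"twist":[0,0,0]},
  ],
)

```text
clock: 22.15
eef_pos: [499.5, -280.4, 79.0]
tcp_rot: [-3.142, -0.0, 1.743]
contact_force: [-0.1, 0.6, 0.3]
opening: 0.999
```

Emit:
jog_arm(
  moves=[
    {"grip":-1,"translation":[0,0,-0.01],"twist":[0,0,0]},
    {"grip":-1,"translation":[0,0,-0.02],"twist":[0,0,0]},
    {"grip":-1,"translation":[0,0,-0.03],"twist":[0,0,0]},
    {"grip":-1,"translation":[0,0,-0.03],"twist":[0,0,0]},
    {"grip":-1,"translation":[0,0,-0.03],"twist":[0,0,0]},
    {"grip":-1,"translation":[0,0,-0.03],"twist":[0,0,0]},
    {"grip":-1,"translation":[0,0,-0.03],"twist":[0,0,0]},
    {"grip":-1,"translation":[0,0,-0.02],"twist":[0,0,0]},
    {"grip":-1,"translation":[0,0,0],"twist":[0,0,0]},
  ],
)

```text
clock: 22.9
eef_pos: [501.5, -281.5, 284.9]
tcp_rot: [3.135, 0.005, 1.743]
contact_force: [0.2, -0.5, 0.4]
opening: 0.993
```

```bash
python3 - <<'E'
from h import *
np.set_printoptions(precision=2,suppress=True)
s=r.sense(); print(s['eef_pos'],s['tcp_rot'],s['opening'],s['contact_force'],s['clock'])
for n in('scene','wrist'):
    p,d,c=snap(n,n+'8'); print(n)
    for o in tops(n,d,c,142,150,(430,560,-450,-200)): print(o)
    for o in tops(n,d,c,122,128,(430,540,-450,-330)): print(o)
E
```

```text
[ 501.45 -281.52  284.91] [3.14 0.01 1.74] 0.9929537370056101 [ 0.2  -0.46  0.35] 22.9
scene
(np.int32(106), array([221.38, 171.92]), np.float64(144.9119924871081), ((500.1719970703125, -275.3537902832031), (32.579959869384766, 37.37442398071289), 154.604248046875))
(np.int32(168), array([189.98, 159.73]), np.float64(124.59253429173265), ((487.3862609863281, -392.6995849609375), (51.22494888305664, 57.915283203125), 6.123646259307861))
wrist
(np.int32(1294), array([318.23, 225.49]), np.float64(146.12893151969547), ((500.00897216796875, -279.9383850097656), (33.188899993896484, 33.737945556640625), 10.65283203125))
(np.int32(1845), array([282.36, 330.66]), np.float64(125.44621914763475), ((485.6106262207031, -396.62890625), (50.14883804321289, 65.64794921875), 24.684213638305664))
```

View pics/wrist8.png

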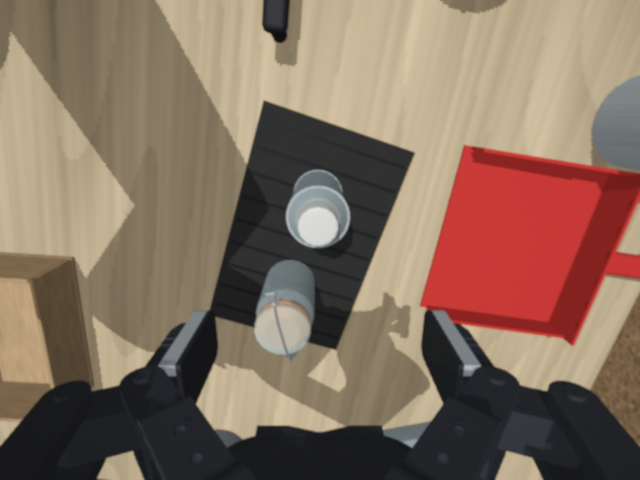

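Emit:
jog_arm(
  moves=[
    {"grip":-1,"translation":[0.0125,0.0084,0],"twist":[0,0,0]},
    {"grip":-1,"translation":[0.025,0.0167,0],"twist":[0,0,0]},
    {"grip":-1,"translation":[0.025,0.0167,0],"twist":[0,0,0]},
    {"grip":-1,"translation":[0.025,0.0167,0],"twist":[0,0,0]},
    {"grip":-1,"translation":[0.025,0.0167,0],"twist":[0,0,0]},
    {"grip":-1,"translation":[0.025,0.0167,0],"twist":[0,0,0]},
    {"grip":-1,"translation":[0.025,0.0167,0],"twist":[0,0,0]},
    {"grip":-1,"translation":[0.0125,0.0084,0],"twist":[0,0,0]},
    {"grip":-1,"translation":[0,0,0],"twist":[0,0,0]},
    {"grip":-1,"translation":[0,0,0],"twist":[0,0,0]},
  ],
)

```text
clock: 23.83
eef_pos: [584.3, -87.6, 278.0]
tcp_rot: [-3.14, -0.0, 1.745]
contact_force: [0.7, -0.3, 0.1]
opening: 0.999
```

```bash
cat >> h.py <<'E'
def avg2(f):
    pass
E
python3 - <<'E'
from h import *
np.set_printoptions(precision=2,suppress=True)
s=r.sense(); print(s['eef_pos'],s['tcp_rot'],s['clock'])
p,d,c=snap('wrist','w9')
bx=(540,680,-60,90)
def tin(n,d,c):
    W=cloud(n,d,c); m=(W[...,2]>45)&(W[...,2]<55)&(W[...,0]>bx[0])&(W[...,0]<bx[1])&(W[...,1]>bx[2])&(W[...,1]<bx[3])
    vs,us=np.nonzero(m);P=ray(n,us,vs,50,c)[:,:2].astype(np.float32);return cv2.fitEllipse(cv2.convexHull(P)),cv2.minEnclosingCircle(P)
for n,D,C in(('wrist',d,c),('top',np.load('pics/top0_d.npy'),None),('scene',np.load('pics/scene0_d.npy'),None)):
    print(n,tin(n,D,C))
    for o in tops(n,D,C,65,74,bx,40): print('  ',o)
E
```

```text
[584.28 -87.64 278.  ] [-3.14 -0.    1.74] 23.8333
wrist (((604.8775024414062, 12.527519226074219), (119.35453796386719, 119.53675079345703), 14.012165069580078), ((604.8646850585938, 12.580090522766113), 60.03153991699219))
   (np.int32(1131), array([346.4 ,  76.06]), np.float64(68.5580641885108), ((586.76025390625, 35.55141830444336), (32.688621520996094, 32.820804595947266), 147.2039337158203))
   (np.int32(986), array([340.16, 132.84]), np.float64(68.49989326351732), ((590.7091674804688, -13.47419548034668), (32.61991882324219, 32.820255279541016), 28.299835205078125))
top (((601.4523315429688, 11.54412841796875), (118.74844360351562, 119.44026947021484), 91.31395721435547), ((601.26513671875, 11.519746780395508), 60.31742858886719))
   (np.int32(114), array([326.92, 175.57]), np.float64(66.84678642954398), ((588.6866455078125, -14.61172103881836), (29.098255157470703, 31.61394500732422), 173.6628875732422))
   (np.int32(114), array([304.75, 178.01]), np.float64(66.7959855948344), ((583.0424194335938, 34.64421463012695), (30.256250381469727, 30.985809326171875), 170.6407470703125))
scene (((604.99560546875, 15.85184097290039), (118.42745971679688, 125.10313415527344), 124.37073516845703), ((604.8978881835938, 16.50644302368164), 62.69929504394531))
   (np.int32(122), array([291.69, 266.11]), np.float64(67.42943221581723), ((591.4608154296875, -9.723773956298828), (30.455080032348633, 33.17485427856445), 124.7441635131836))
   (np.int32(123), array([312.31, 274.68]), np.float64(67.70198841703431), ((587.1685180664062, 39.783851623535156), (31.305644989013672, 32.13333511352539), 128.33935546875))
```

View pics/w9.png

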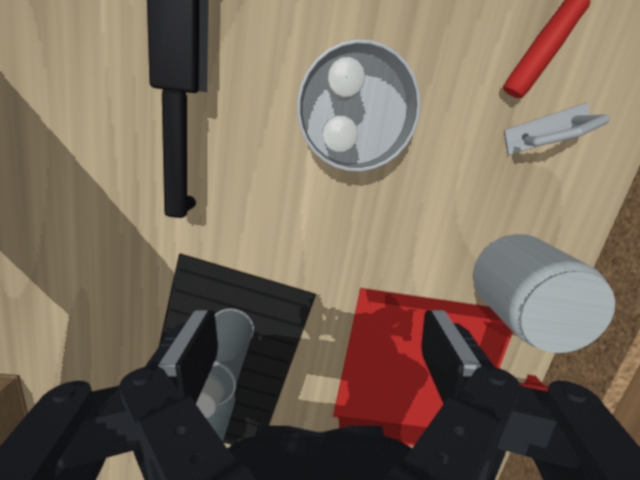

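Emit:
jog_arm(
  moves=[
    {"grip":-1,"translation":[0.0151,-0.0005,0],"twist":[0,0,0]},
    {"grip":-1,"translation":[0.0302,-0.001,0],"twist":[0,0,0]},
    {"grip":-1,"translation":[0.0302,-0.001,0],"twist":[0,0,0]},
    {"grip":-1,"translation":[0.0302,-0.001,0],"twist":[0,0,0]},
    {"grip":-1,"translation":[0.0302,-0.001,0],"twist":[0,0,0]},
    {"grip":-1,"translation":[0.0302,-0.001,0],"twist":[0,0,0]},
    {"grip":-1,"translation":[0.0302,-0.001,0],"twist":[0,0,0]},
    {"grip":-1,"translation":[0.0302,-0.001,0],"twist":[0,0,0]},
    {"grip":-1,"translation":[0.0302,-0.001,0],"twist":[0,0,0]},
    {"grip":-1,"translation":[0.0302,-0.001,0],"twist":[0,0,0]},
  ],
)

```text
clock: 24.72
eef_pos: [525.4, 193.6, 279.1]
tcp_rot: [-3.141, 0.0, 1.741]
contact_force: [0.5, 0.1, -0.9]
opening: 1.002
```

Emit:
jog_arm(
  moves=[
    {"grip":-1,"translation":[0.0302,-0.001,0],"twist":[0,0,0]},
    {"grip":-1,"translation":[0.0302,-0.001,0],"twist":[0,0,0]},
    {"grip":-1,"translation":[0.0302,-0.001,0],"twist":[0,0,0]},
    {"grip":-1,"translation":[0.0302,-0.001,0],"twist":[0,0,0]},
    {"grip":-1,"translation":[0.0302,-0.001,0],"twist":[0,0,0]},
    {"grip":-1,"translation":[0.0151,0,0],"twist":[0,0,0]},
    {"grip":-1,"translation":[0,0,0],"twist":[0,0,0]},
    {"grip":-1,"translation":[0,0,0],"twist":[0,0,0]},
    {"grip":-1,"translation":[0,0,0],"twist":[0,0,0]},
  ],
)

```text
clock: 25.47
eef_pos: [493.1, 354.5, 278.9]
tcp_rot: [-3.141, 0.001, 1.742]
contact_force: [0.5, 0.5, 0.3]
opening: 0.997
```

```bash
python3 - <<'E'
from h import *
np.set_printoptions(precision=2,suppress=True)
s=r.sense(); print(s['eef_pos'],s['tcp_rot'],s['clock'])
p,d,c=snap('wrist','w10')
for o in tops('wrist',d,c,149,157,(420,540,260,450)): print(o)
for z in (120,152): print(z,proj('wrist',[s['eef_pos'][0],s['eef_pos'][1],z],c))
E
```

```text
[493.11 354.5  278.93] [-3.14  0.    1.74] 25.4667
(np.int32(929), array([320.05, 227.83]), np.float64(153.10080621001399), ((493.0851135253906, 357.1833801269531), (27.03035545349121, 27.50868797302246), 12.510496139526367))
120 [319.42 220.44]
152 [319.46 230.95]
```

View pics/w10.png

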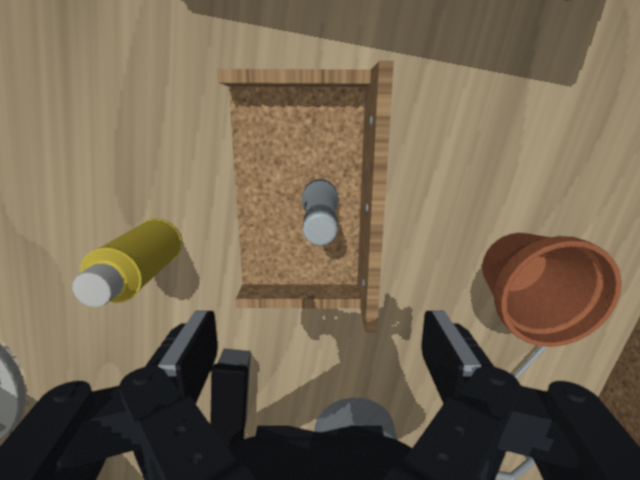

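Emit:
jog_arm(
  moves=[
    {"grip":-1,"translation":[0.0025,0.0003,0.012],"twist":[0,0,0]},
    {"grip":-1,"translation":[0,0,0.025],"twist":[0,0,0]},
    {"grip":-1,"translation":[0,0,0.025],"twist":[0,0,0]},
    {"grip":-1,"translation":[0,0,0.025],"twist":[0,0,0]},
    {"grip":-1,"translation":[0,0,0.025],"twist":[0,0,0]},
    {"grip":-1,"translation":[0,0,0.02],"twist":[0,0,0]},
    {"grip":-1,"translation":[0,0,0.015],"twist":[0,0,0]},
    {"grip":-1,"translation":[0,0,0.01],"twist":[0,0,0]},
    {"grip":-1,"translation":[0,0,0],"twist":[0,0,0]},
    {"grip":-1,"translation":[0,0,0],"twist":[0,0,0]},
  ],
)

```text
clock: 26.35
eef_pos: [492.9, 357.8, 121.7]
tcp_rot: [-3.141, 0.0, 1.742]
contact_force: [-0.9, -0.5, 1.2]
opening: 1.003
```

Emit:
jog_arm(
  moves=[
    {"grip":-1,"translation":[0,0,0.004],"twist":[0,0,0]},
    {"grip":-1,"translation":[0,0,0.004],"twist":[0,0,0]},
    {"grip":-1,"translation":[0,0,0],"twist":[0,0,0]},
    {"grip":-1,"translation":[0,0,0],"twist":[0,0,0]},
  ],
)

```text
clock: 26.68
eef_pos: [493.0, 358.5, 114.4]
tcp_rot: [3.141, -0.0, 1.743]
contact_force: [0.3, -0.7, -0.5]
opening: 1.0
```

```bash
python3 - <<'E'
from h import *
np.set_printoptions(precision=2,suppress=True)
s=r.sense(); print(s['eef_pos'],s['tcp_rot'],s['clock'])
p,d,c=snap('wrist','w11')
for o in tops('wrist',d,c,149,157,(420,540,260,450)): print(o)
E
```

```text
[492.98 358.48 114.41] [ 3.14 -0.    1.74] 26.6833
(np.int32(920), array([187.27, 355.13]), np.float64(153.15447280601526), ((441.5952453613281, 340.62945556640625), (21.19782066345215, 50.53495788574219), 165.54196166992188))
(np.int32(4137), array([319.14, 365.82]), np.float64(153.15056595734208), ((492.58062744140625, 358.3290710449219), (26.8038330078125, 29.158668518066406), 10.300137519836426))
(np.int32(738), array([445.89, 356.27]), np.float64(153.1513920261613), ((538.621337890625, 365.679443359375), (11.975675582885742, 32.398643493652344), 16.74966812133789))
```

View pics/w11.png

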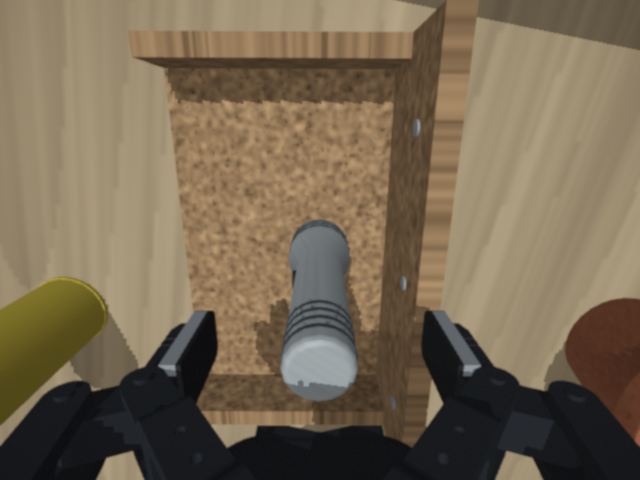

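Emit:
jog_arm(
  moves=[
    {"grip":-0.5,"translation":[0,0,0.004],"twist":[0,0,0]},
    {"grip":0,"translation":[0,0,0],"twist":[0,0,0]},
    {"grip":0.2,"translation":[0,0,0],"twist":[0,0,0]},
    {"grip":0.3,"translation":[0,0,0],"twist":[0,0,0]},
    {"grip":0.4,"translation":[0,0,0],"twist":[0,0,0]},
    {"grip":0.5,"translation":[0,0,0],"twist":[0,0,0]},
    {"grip":0.6,"translation":[0,0,0],"twist":[0,0,0]},
    {"grip":1,"translation":[0,0,0],"twist":[0,0,0]},
    {"grip":1,"translation":[0,0,0],"twist":[0,0,0]},
    {"grip":1,"translation":[0,0,0],"twist":[0,0,0]},
  ],
)

```text
clock: 27.57
eef_pos: [493.0, 358.5, 110.3]
tcp_rot: [3.141, -0.0, 1.743]
contact_force: [-0.1, 0.8, 3.0]
opening: 0.316
```

Emit:
jog_arm(
  moves=[
    {"grip":1,"translation":[0,0,0],"twist":[0,0,0]},
    {"grip":1,"translation":[0,0,0],"twist":[0,0,0]},
  ],
)

```text
clock: 27.73
eef_pos: [493.0, 358.5, 110.3]
tcp_rot: [3.141, -0.0, 1.743]
contact_force: [-0.4, -0.1, 3.6]
opening: 0.317
```

Emit:
jog_arm(
  moves=[
    {"grip":1,"translation":[0,0,-0.004],"twist":[0,0,0]},
    {"grip":1,"translation":[0,0,-0.008],"twist":[0,0,0]},
    {"grip":1,"translation":[0,0,-0.015],"twist":[0,0,0]},
    {"grip":1,"translation":[0,0,-0.025],"twist":[0,0,0]},
    {"grip":1,"translation":[0,0,-0.025],"twist":[0,0,0]},
    {"grip":1,"translation":[0,0,-0.025],"twist":[0,0,0]},
    {"grip":1,"translation":[0,0,-0.025],"twist":[0,0,0]},
    {"grip":1,"translation":[0,0,-0.013],"twist":[0,0,0]},
    {"grip":1,"translation":[-0.0083,0.0018,0],"twist":[0,0,0]},
    {"grip":1,"translation":[-0.0194,0.0043,0],"twist":[0,0,0]},
  ],
)

```text
clock: 28.57
eef_pos: [503.4, 333.0, 250.8]
tcp_rot: [3.14, -0.001, 1.745]
contact_force: [0.0, -0.5, -2.0]
opening: 0.32
```

Emit:
jog_arm(
  moves=[
    {"grip":1,"translation":[-0.0277,0.0061,0],"twist":[0,0,0]},
    {"grip":1,"translation":[-0.0277,0.0061,0],"twist":[0,0,0]},
    {"grip":1,"translation":[-0.0277,0.0061,0],"twist":[0,0,0]},
    {"grip":1,"translation":[-0.0277,0.0061,0],"twist":[0,0,0]},
    {"grip":1,"translation":[-0.0277,0.0061,0],"twist":[0,0,0]},
    {"grip":1,"translation":[-0.0277,0.0061,0],"twist":[0,0,0]},
    {"grip":1,"translation":[-0.0277,0.0061,0],"twist":[0,0,0]},
    {"grip":1,"translation":[-0.0277,0.0061,0],"twist":[0,0,0]},
    {"grip":1,"translation":[-0.0277,0.0061,0],"twist":[0,0,0]},
    {"grip":1,"translation":[-0.0277,0.0061,0],"twist":[0,0,0]},
  ],
)

```text
clock: 29.4
eef_pos: [610.6, 67.5, 248.8]
tcp_rot: [-3.139, 0.0, 1.743]
contact_force: [0.3, 0.7, -1.9]
opening: 0.318
```

Emit:
jog_arm(
  moves=[
    {"grip":1,"translation":[-0.0277,0.0061,0],"twist":[0,0,0]},
    {"grip":1,"translation":[-0.0194,0.0043,0],"twist":[0,0,0]},
    {"grip":1,"translation":[-0.0083,0.0018,0],"twist":[0,0,0]},
    {"grip":1,"translation":[0,0,0],"twist":[0,0,0]},
    {"grip":1,"translation":[0,0,0],"twist":[0,0,0]},
    {"grip":1,"translation":[0,0,0],"twist":[0,0,0]},
    {"grip":1,"translation":[0,0,0],"twist":[0,0,0]},
  ],
)

```text
clock: 29.98
eef_pos: [632.1, 18.3, 249.9]
tcp_rot: [-3.141, -0.0, 1.744]
contact_force: [0.5, 0.0, -1.8]
opening: 0.313
```

```bash
python3 - <<'E'
from h import *
np.set_printoptions(precision=2,suppress=True)
s=r.sense(); print(s['eef_pos'],s['tcp_rot'],s['clock'],s['contact_force'])
p,d,c=snap('wrist','w12')
p,d,c=snap('scene','s12')
E
```

```text
[632.08  18.29 249.92] [-3.14 -0.    1.74] 29.9833 [ 0.46  0.   -1.76]
```

View pics/w12.png

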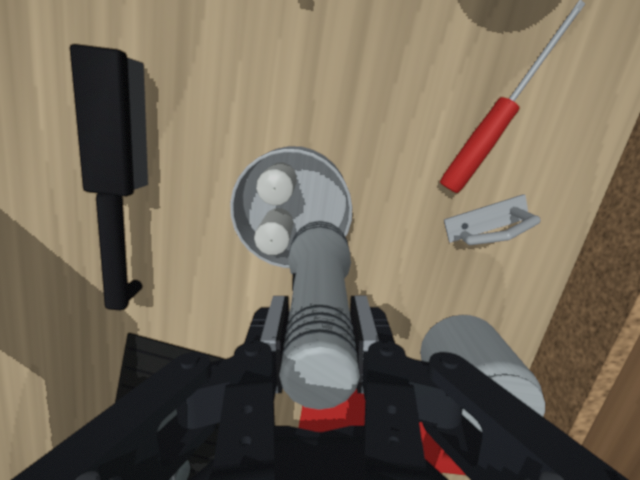

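View pics/s12.png

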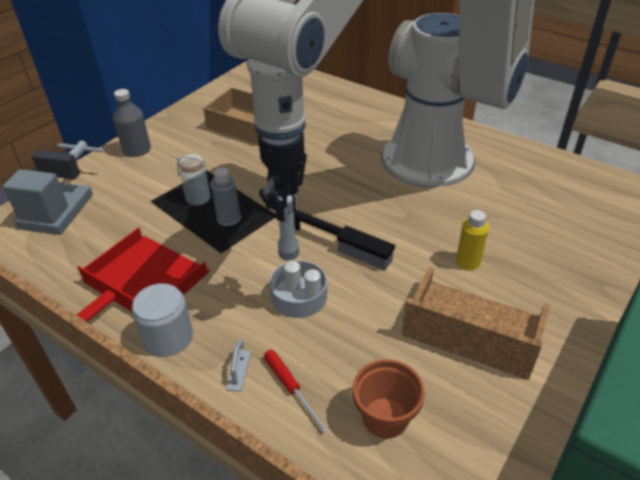

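```bash
python3 - <<'E'
from h import *
np.set_printoptions(precision=2,suppress=True)
p,d,c=load('w12'); bx=(540,680,-60,90)
W=cloud('wrist',d,c); m=(W[...,2]>45)&(W[...,2]<55)&(W[...,0]>bx[0])&(W[...,0]<bx[1])&(W[...,1]>bx[2])&(W[...,1]<bx[3])
vs,us=np.nonzero(m);P=ray('wrist',us,vs,50,c)[:,:2].astype(np.float32);print(cv2.fitEllipse(cv2.convexHull(P)),cv2.minEnclosingCircle(P))
for o in tops('wrist',d,c,65,74,bx,40): print('  ',o)
# head of torch: points z 150..185
m=(W[...,2]>154)&(W[...,2]<182)&(abs(W[...,0]-632)<30)&(abs(W[...,1]-18)<30)
P=W[m]; print(m.sum(),P.min(0),P.max(0))
m=(W[...,2]>205)&(W[...,2]<230)&(abs(W[...,0]-632)<30)&(abs(W[...,1]-18)<30)
P=W[m]; print(m.sum(),P.min(0),P.max(0))
E
```

```text
((604.9571533203125, 12.472928047180176), (119.12013244628906, 119.87969970703125), 173.53076171875) ((605.0401000976562, 12.552715301513672), 60.26273727416992)
   (np.int32(1015), array([274.73, 186.52]), np.float64(68.35446383326828), ((587.4437255859375, 36.66246795654297), (32.687557220458984, 32.7359733581543), 113.94036102294922))
   (np.int32(879), array([271.76, 237.81]), np.float64(68.32039546156867), ((591.4345092773438, -12.471982955932617), (32.57997131347656, 33.23611068725586), 19.791732788085938))
614 [612.14  13.03 154.02] [652.    36.59 181.99]
856 [616.89  11.05 205.01] [645.94  30.37 229.98]
```

Emit:
jog_arm(
  moves=[
    {"grip":1,"translation":[-0.0024,0.0011,0.01],"twist":[0,0,0]},
    {"grip":1,"translation":[0,0,0.02],"twist":[0,0,0]},
    {"grip":1,"translation":[0,0,0.02],"twist":[0,0,0]},
    {"grip":1,"translation":[0,0,0.02],"twist":[0,0,0]},
    {"grip":1,"translation":[0,0,0.01],"twist":[0,0,0]},
    {"grip":1,"translation":[0,0,0],"twist":[0,0,0]},
    {"grip":1,"translation":[0,0,0],"twist":[0,0,0]},
    {"grip":1,"translation":[0,0,0],"twist":[0,0,0]},
  ],
)

```text
clock: 30.75
eef_pos: [634.9, 15.1, 171.1]
tcp_rot: [3.14, 0.0, 1.743]
contact_force: [0.2, 0.2, -1.1]
opening: 0.317
```

```bash
python3 - <<'E'
from h import *
np.set_printoptions(precision=2,suppress=True)
s=r.sense(); print(s['eef_pos'],s['tcp_rot'],s['clock'],s['contact_force'])
p,d,c=snap('wrist','w13')
E
```

```text
[634.87  15.06 171.07] [3.14 0.   1.74] 30.75 [ 0.15  0.2  -1.06]
```

View pics/w13.png

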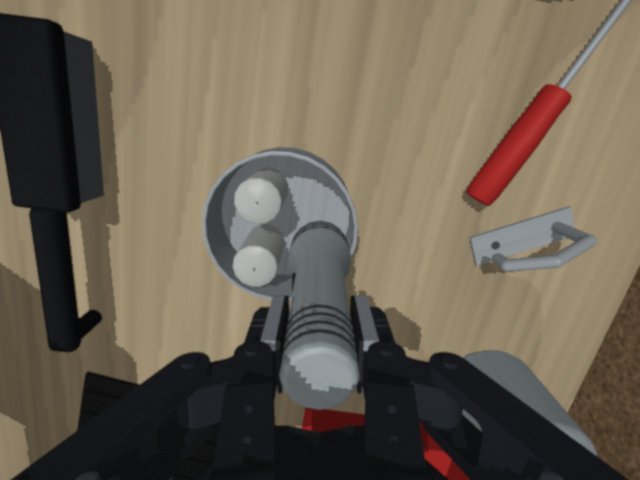

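Emit:
jog_arm(
  moves=[
    {"grip":1,"translation":[0.001,-0.001,0.006],"twist":[0,0,0]},
    {"grip":1,"translation":[0,0,0.012],"twist":[0,0,0]},
    {"grip":1,"translation":[0,0,0.012],"twist":[0,0,0]},
    {"grip":1,"translation":[0,0,0.012],"twist":[0,0,0]},
    {"grip":1,"translation":[0,0,0.012],"twist":[0,0,0]},
    {"grip":1,"translation":[0,0,0.006],"twist":[0,0,0]},
    {"grip":1,"translation":[0,0,0],"twist":[0,0,0]},
    {"grip":1,"translation":[0,0,0],"twist":[0,0,0]},
    {"grip":1,"translation":[0,0,0],"twist":[0,0,0]},
  ],
)

```text
clock: 31.55
eef_pos: [633.4, 15.8, 110.4]
tcp_rot: [3.141, 0.0, 1.743]
contact_force: [-0.2, -0.0, -0.2]
opening: 0.321
```

```bash
python3 - <<'E'
from h import *
np.set_printoptions(precision=2,suppress=True)
s=r.sense(); print(s['eef_pos'],s['tcp_rot'],s['clock'],s['contact_force'])
p,d,c=snap('wrist','w14')
E
```

```text
[633.36  15.76 110.36] [3.14 0.   1.74] 31.55 [-0.2  -0.02 -0.18]
```

View pics/w14.png

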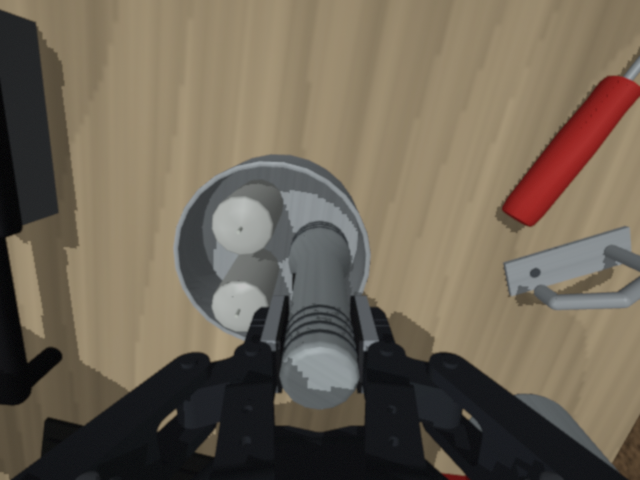

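Emit:
jog_arm(
  moves=[
    {"grip":1,"translation":[0,0,0.003],"twist":[0,0,0]},
    {"grip":1,"translation":[0,0,0.002],"twist":[0,0,0]},
    {"grip":1,"translation":[0,0,0],"twist":[0,0,0]},
    {"grip":1,"translation":[0,0,0],"twist":[0,0,0]},
  ],
)

```text
clock: 31.93
eef_pos: [632.9, 15.8, 105.0]
tcp_rot: [-3.141, -0.0, 1.743]
contact_force: [0.3, -0.5, -1.1]
opening: 0.319
```

Emit:
jog_arm(
  moves=[
    {"grip":1,"translation":[0,0,0.002],"twist":[0,0,0]},
    {"grip":1,"translation":[0,0,0],"twist":[0,0,0]},
  ],
)

```text
clock: 32.1
eef_pos: [632.8, 15.8, 102.9]
tcp_rot: [-3.141, -0.0, 1.743]
contact_force: [-0.6, 0.3, -2.0]
opening: 0.316
```

Emit:
jog_arm(
  moves=[
    {"grip":1,"translation":[0,0,0.001],"twist":[0,0,0]},
    {"grip":1,"translation":[0,0,0],"twist":[0,0,0]},
  ],
)

```text
clock: 32.27
eef_pos: [632.9, 15.8, 101.9]
tcp_rot: [-3.141, -0.0, 1.743]
contact_force: [0.2, 0.7, -1.2]
opening: 0.317
```

Emit:
jog_arm(
  moves=[
    {"grip":1,"translation":[0,0,0.0006],"twist":[0,0,0]},
    {"grip":1,"translation":[0,0,0],"twist":[0,0,0]},
  ],
)

```text
clock: 32.43
eef_pos: [632.9, 15.8, 101.4]
tcp_rot: [-3.141, -0.0, 1.743]
contact_force: [-0.3, 0.4, -1.9]
opening: 0.315
```

Emit:
jog_arm(
  moves=[
    {"grip":1,"translation":[0,0,0.0006],"twist":[0,0,0]},
    {"grip":1,"translation":[0,0,0],"twist":[0,0,0]},
  ],
)

```text
clock: 32.6
eef_pos: [633.1, 15.8, 101.3]
tcp_rot: [3.141, 0.0, 1.743]
contact_force: [-1.3, 0.6, 2.3]
opening: 0.321
```

Emit:
jog_arm(
  moves=[
    {"grip":0.3,"translation":[0,0,0],"twist":[0,0,0]},
    {"grip":0.2,"translation":[0,0,0],"twist":[0,0,0]},
    {"grip":0,"translation":[0,0,0],"twist":[0,0,0]},
    {"grip":-0.3,"translation":[0,0,0],"twist":[0,0,0]},
    {"grip":-1,"translation":[0,0,0],"twist":[0,0,0]},
    {"grip":-1,"translation":[0,0,0],"twist":[0,0,0]},
    {"grip":-1,"translation":[0,0,0],"twist":[0,0,0]},
    {"grip":-1,"translation":[0,0,0],"twist":[0,0,0]},
  ],
)

```text
clock: 33.27
eef_pos: [632.9, 15.8, 100.9]
tcp_rot: [-3.142, 0.0, 1.743]
contact_force: [1.1, -0.0, 0.2]
opening: 0.998
```

Emit:
jog_arm(
  moves=[
    {"grip":-1,"translation":[0,0,-0.01],"twist":[0,0,0]},
    {"grip":-1,"translation":[0,0,-0.02],"twist":[0,0,0]},
    {"grip":-1,"translation":[0,0,-0.03],"twist":[0,0,0]},
    {"grip":-1,"translation":[0,0,-0.03],"twist":[0,0,0]},
    {"grip":-1,"translation":[0,0,-0.03],"twist":[0,0,0]},
    {"grip":-1,"translation":[0,0,-0.03],"twist":[0,0,0]},
    {"grip":-1,"translation":[0,0,-0.02],"twist":[0,0,0]},
    {"grip":-1,"translation":[0,0,0],"twist":[0,0,0]},
    {"grip":-1,"translation":[0,0,0],"twist":[0,0,0]},
  ],
)

```text
clock: 34.02
eef_pos: [633.6, 15.8, 272.9]
tcp_rot: [3.138, 0.0, 1.743]
contact_force: [-0.3, 0.7, -1.4]
opening: 1.003
```

```bash
python3 - <<'E'
from h import *
np.set_printoptions(precision=2,suppress=True)
s=r.sense(); print(s['eef_pos'],s['tcp_rot'],s['clock'],s['contact_force'])
p,d,c=snap('wrist','w15'); bx=(540,680,-60,90)
W=cloud('wrist',d,c); m=(W[...,2]>45)&(W[...,2]<55)&(W[...,0]>bx[0])&(W[...,0]<bx[1])&(W[...,1]>bx[2])&(W[...,1]<bx[3])
for o in tops('wrist',d,c,65,74,bx,40): print('  ',o)
for o in tops('wrist',d,c,140,148,bx,40): print('  ',o)
p,d,c=snap('scene','s15')
E
```

```text
[633.6   15.81 272.94] [3.14 0.   1.74] 34.0167 [-0.32  0.65 -1.37]
   (np.int32(903), array([275.4 , 179.66]), np.float64(68.36124226026593), ((587.4752197265625, 36.686859130859375), (32.472015380859375, 32.60721206665039), 169.40525817871094))
   (np.int32(52), array([314.65, 200.96]), np.float64(68.63827449455954), ((632.494873046875, 15.601550102233887), (24.026456832885742, 27.685407638549805), 116.1122055053711))
   (np.int32(781), array([272.63, 228.27]), np.float64(68.38771059759824), ((591.4613647460938, -12.380674362182617), (31.958438873291016, 32.86749267578125), 133.66104125976562))
   (np.int32(891), array([318.49, 231.43]), np.float64(144.11090941112136), ((633.5294189453125, 14.677752494812012), (26.784175872802734, 27.55141258239746), 2.184882402420044))
```

View pics/w15.png

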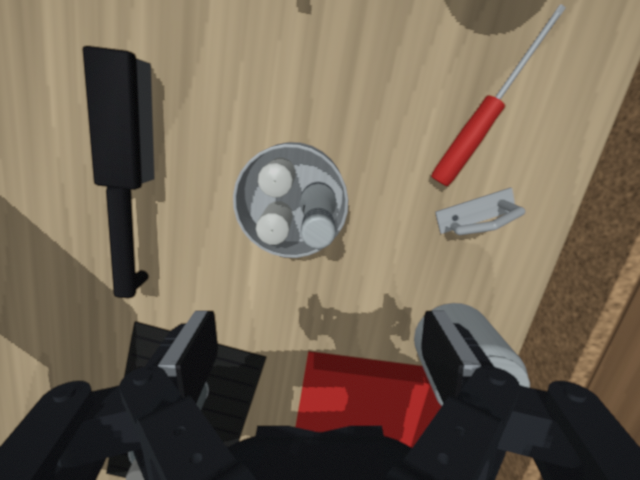

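Emit:
jog_arm(
  moves=[
    {"grip":-1,"translation":[-0.0122,-0.0083,0],"twist":[0,0,0]},
    {"grip":-1,"translation":[-0.0244,-0.0166,0],"twist":[0,0,0]},
    {"grip":-1,"translation":[-0.0244,-0.0166,0],"twist":[0,0,0]},
    {"grip":-1,"translation":[-0.0244,-0.0166,0],"twist":[0,0,0]},
    {"grip":-1,"translation":[-0.0244,-0.0166,0],"twist":[0,0,0]},
    {"grip":-1,"translation":[-0.0244,-0.0166,0],"twist":[0,0,0]},
    {"grip":-1,"translation":[-0.0244,-0.0166,0],"twist":[0,0,0]},
    {"grip":-1,"translation":[-0.0244,-0.0166,0],"twist":[0,0,0]},
    {"grip":-1,"translation":[-0.0244,-0.0166,0],"twist":[0,0,0]},
    {"grip":-1,"translation":[-0.0244,-0.0166,0],"twist":[0,0,0]},
  ],
)

```text
clock: 34.95
eef_pos: [515.2, -241.0, 269.6]
tcp_rot: [-3.139, -0.001, 1.743]
contact_force: [0.9, -0.9, 0.4]
opening: 0.997
```

Emit:
jog_arm(
  moves=[
    {"grip":-1,"translation":[-0.0244,-0.0166,0],"twist":[0,0,0]},
    {"grip":-1,"translation":[-0.0122,-0.0083,0],"twist":[0,0,0]},
    {"grip":-1,"translation":[0,0,0],"twist":[0,0,0]},
    {"grip":-1,"translation":[0,0,0],"twist":[0,0,0]},
    {"grip":-1,"translation":[0,0,0],"twist":[0,0,0]},
    {"grip":-1,"translation":[0,0,0],"twist":[0,0,0]},
  ],
)

```text
clock: 35.45
eef_pos: [499.0, -279.0, 270.4]
tcp_rot: [-3.141, -0.001, 1.744]
contact_force: [0.5, 0.4, -0.2]
opening: 1.001
```

```bash
python3 - <<'E'
from h import *
np.set_printoptions(precision=2,suppress=True)
s=r.sense(); print(s['eef_pos'],s['tcp_rot'],s['clock'],s['contact_force'])
p,d,c=snap('wrist','w16')
for o in tops('wrist',d,c,142,150,(430,560,-450,-200)): print('  ',o)
print(proj('wrist',[s['eef_pos'][0],s['eef_pos'][1],145],c))
E
```

```text
[ 499.05 -279.    270.44] [-3.14 -0.    1.74] 35.45 [ 0.52  0.36 -0.22]
   (np.int32(1379), array([320.47, 232.96]), np.float64(146.12784415304705), ((499.9322204589844, -279.8141784667969), (33.00712585449219, 33.72572708129883), 175.48960876464844))
[319.47 231.69]
```

Emit:
jog_arm(
  moves=[
    {"grip":-1,"translation":[-0.0015,0.0003,0.012],"twist":[0,0,0]},
    {"grip":-1,"translation":[0,0,0.025],"twist":[0,0,0]},
    {"grip":-1,"translation":[0,0,0.025],"twist":[0,0,0]},
    {"grip":-1,"translation":[0,0,0.025],"twist":[0,0,0]},
    {"grip":-1,"translation":[0,0,0.025],"twist":[0,0,0]},
    {"grip":-1,"translation":[0,0,0.025],"twist":[0,0,0]},
    {"grip":-1,"translation":[0,0,0.02],"twist":[0,0,0]},
    {"grip":-1,"translation":[0,0,0.012],"twist":[0,0,0]},
    {"grip":-1,"translation":[0,0,0.006],"twist":[0,0,0]},
    {"grip":-1,"translation":[0,0,0],"twist":[0,0,0]},
  ],
)

```text
clock: 36.33
eef_pos: [499.0, -280.7, 94.6]
tcp_rot: [-3.14, -0.001, 1.743]
contact_force: [-0.8, 0.6, 0.3]
opening: 1.002
```

Emit:
jog_arm(
  moves=[
    {"grip":-1,"translation":[0,0,0.004],"twist":[0,0,0]},
    {"grip":-1,"translation":[0,0,0],"twist":[0,0,0]},
    {"grip":-1,"translation":[0,0,0],"twist":[0,0,0]},
    {"grip":-1,"translation":[0,0,0],"twist":[0,0,0]},
  ],
)

```text
clock: 36.67
eef_pos: [500.1, -281.6, 92.8]
tcp_rot: [3.14, 0.001, 1.743]
contact_force: [-0.2, -0.6, 0.3]
opening: 1.0
```

Emit:
jog_arm(
  moves=[
    {"grip":-1,"translation":[0.001,-0.0003,0.005],"twist":[0,0,0]},
    {"grip":-1,"translation":[0,0,0.005],"twist":[0,0,0]},
    {"grip":-1,"translation":[0,0,0.003],"twist":[0,0,0]},
    {"grip":-1,"translation":[0,0,0],"twist":[0,0,0]},
    {"grip":-1,"translation":[0,0,0],"twist":[0,0,0]},
    {"grip":-1,"translation":[0,0,0],"twist":[0,0,0]},
  ],
)

```text
clock: 37.17
eef_pos: [499.1, -280.4, 78.8]
tcp_rot: [-3.142, -0.0, 1.743]
contact_force: [0.6, -0.2, 0.5]
opening: 1.001
```

```bash
python3 - <<'E'
from h import *
p,d,c=snap('wrist','w17')
E
```

```text
(no output)
```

View pics/w17.png

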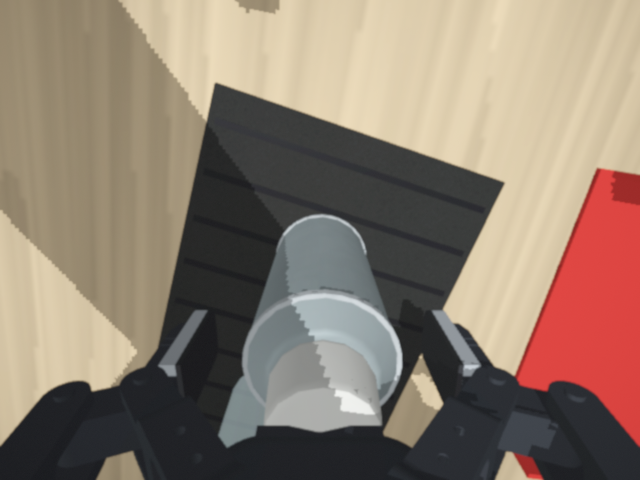

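Emit:
jog_arm(
  moves=[
    {"grip":-0.5,"translation":[0,0.0008,0],"twist":[0,0,0]},
    {"grip":-0.3,"translation":[0,0,0],"twist":[0,0,0]},
    {"grip":-0.1,"translation":[0,0,0],"twist":[0,0,0]},
    {"grip":0.1,"translation":[0,0,0],"twist":[0,0,0]},
    {"grip":0.2,"translation":[0,0,0],"twist":[0,0,0]},
    {"grip":0.3,"translation":[0,0,0],"twist":[0,0,0]},
    {"grip":1,"translation":[0,0,0],"twist":[0,0,0]},
    {"grip":1,"translation":[0,0,0],"twist":[0,0,0]},
    {"grip":1,"translation":[0,0,0],"twist":[0,0,0]},
    {"grip":1,"translation":[0,0,0],"twist":[0,0,0]},
  ],
)

```text
clock: 38.05
eef_pos: [500.2, -280.4, 79.3]
tcp_rot: [3.141, 0.001, 1.743]
contact_force: [-0.8, 0.4, 5.9]
opening: 0.636
```

Emit:
jog_arm(
  moves=[
    {"grip":1,"translation":[0,0,-0.004],"twist":[0,0,0]},
    {"grip":1,"translation":[0,0,-0.008],"twist":[0,0,0]},
    {"grip":1,"translation":[0,0,-0.015],"twist":[0,0,0]},
    {"grip":1,"translation":[0,0,-0.02],"twist":[0,0,0]},
    {"grip":1,"translation":[0,0,-0.025],"twist":[0,0,0]},
    {"grip":1,"translation":[0,0,-0.025],"twist":[0,0,0]},
    {"grip":1,"translation":[0,0,-0.025],"twist":[0,0,0]},
    {"grip":1,"translation":[0,0,-0.025],"twist":[0,0,0]},
    {"grip":1,"translation":[0,0,-0.013],"twist":[0,0,0]},
    {"grip":1,"translation":[0,0,0],"twist":[0,0,0]},
  ],
)

```text
clock: 38.88
eef_pos: [501.2, -281.0, 242.4]
tcp_rot: [3.138, 0.003, 1.743]
contact_force: [0.3, -1.0, -3.1]
opening: 0.64
```

Emit:
jog_arm(
  moves=[
    {"grip":1,"translation":[0.0083,0.0011,0],"twist":[0,0,0]},
    {"grip":1,"translation":[0.0193,0.0025,0],"twist":[0,0,0]},
    {"grip":1,"translation":[0.0275,0.0035,0],"twist":[0,0,0]},
    {"grip":1,"translation":[0.0275,0.0035,0],"twist":[0,0,0]},
    {"grip":1,"translation":[0.0275,0.0035,0],"twist":[0,0,0]},
    {"grip":1,"translation":[0.0275,0.0035,0],"twist":[0,0,0]},
    {"grip":1,"translation":[0.0275,0.0035,0],"twist":[0,0,0]},
    {"grip":1,"translation":[0.0275,0.0035,0],"twist":[0,0,0]},
    {"grip":1,"translation":[0.0275,0.0035,0],"twist":[0,0,0]},
    {"grip":1,"translation":[0.0275,0.0035,0],"twist":[0,0,0]},
  ],
)

```text
clock: 39.72
eef_pos: [486.7, -29.1, 237.1]
tcp_rot: [-3.138, -0.001, 1.743]
contact_force: [1.0, -0.1, -2.8]
opening: 0.64
```

Emit:
jog_arm(
  moves=[
    {"grip":1,"translation":[0.0275,0.0035,0],"twist":[0,0,0]},
    {"grip":1,"translation":[0.0275,0.0035,0],"twist":[0,0,0]},
    {"grip":1,"translation":[0.0275,0.0035,0],"twist":[0,0,0]},
    {"grip":1,"translation":[0.0275,0.0035,0],"twist":[0,0,0]},
    {"grip":1,"translation":[0.0275,0.0035,0],"twist":[0,0,0]},
    {"grip":1,"translation":[0.0275,0.0035,0],"twist":[0,0,0]},
    {"grip":1,"translation":[0.0275,0.0035,0],"twist":[0,0,0]},
    {"grip":1,"translation":[0.0275,0.0035,0],"twist":[0,0,0]},
    {"grip":1,"translation":[0.0275,0.0035,0],"twist":[0,0,0]},
    {"grip":1,"translation":[0.0275,0.0035,0],"twist":[0,0,0]},
  ],
)

```text
clock: 40.55
eef_pos: [474.1, 247.1, 236.9]
tcp_rot: [-3.138, 0.001, 1.743]
contact_force: [0.2, -0.2, -2.6]
opening: 0.637
```

Emit:
jog_arm(
  moves=[
    {"grip":1,"translation":[0.0275,0.0035,0],"twist":[0,0,0]},
    {"grip":1,"translation":[0.0193,0.0025,0],"twist":[0,0,0]},
    {"grip":1,"translation":[0.0083,0.0011,0],"twist":[0,0,0]},
    {"grip":1,"translation":[0,0,0],"twist":[0,0,0]},
    {"grip":1,"translation":[0,0,0],"twist":[0,0,0]},
    {"grip":1,"translation":[0,0,0],"twist":[0,0,0]},
    {"grip":1,"translation":[0,0,0],"twist":[0,0,0]},
  ],
)

```text
clock: 41.13
eef_pos: [473.4, 300.3, 238.5]
tcp_rot: [-3.141, 0.001, 1.742]
contact_force: [1.2, 0.6, -2.9]
opening: 0.634
```

Emit:
jog_arm(
  moves=[
    {"grip":1,"translation":[0.0014,0.0018,0.012],"twist":[0,0,0]},
    {"grip":1,"translation":[0,0,0.02],"twist":[0,0,0]},
    {"grip":1,"translation":[0,0,0.025],"twist":[0,0,0]},
    {"grip":1,"translation":[0,0,0.025],"twist":[0,0,0]},
    {"grip":1,"translation":[0,0,0.025],"twist":[0,0,0]},
    {"grip":1,"translation":[0,0,0.015],"twist":[0,0,0]},
    {"grip":1,"translation":[0,0,0.01],"twist":[0,0,0]},
    {"grip":1,"translation":[0,0,0.006],"twist":[0,0,0]},
    {"grip":1,"translation":[0,0,0],"twist":[0,0,0]},
    {"grip":1,"translation":[0,0,0],"twist":[0,0,0]},
  ],
)

```text
clock: 41.97
eef_pos: [475.6, 303.3, 101.2]
tcp_rot: [3.141, -0.0, 1.743]
contact_force: [-0.4, -0.3, -2.6]
opening: 0.639
```

Emit:
jog_arm(
  moves=[
    {"grip":1,"translation":[0,0,0],"twist":[0,0,0]},
    {"grip":1,"translation":[0,0,0],"twist":[0,0,0]},
  ],
)

```text
clock: 42.13
eef_pos: [475.9, 303.6, 102.0]
tcp_rot: [3.14, -0.001, 1.743]
contact_force: [0.1, 0.2, -4.5]
opening: 0.64
```

Emit:
jog_arm(
  moves=[
    {"grip":1,"translation":[-0.0012,-0.0006,0.005],"twist":[0,0,0]},
    {"grip":1,"translation":[0,0,0.004],"twist":[0,0,0]},
    {"grip":1,"translation":[0,0,0.002],"twist":[0,0,0]},
    {"grip":1,"translation":[0,0,0],"twist":[0,0,0]},
    {"grip":1,"translation":[0,0,0],"twist":[0,0,0]},
    {"grip":1,"translation":[0,0,0],"twist":[0,0,0]},
  ],
)

```text
clock: 42.63
eef_pos: [474.8, 302.0, 89.9]
tcp_rot: [-3.142, 0.0, 1.743]
contact_force: [-0.8, -0.5, -2.7]
opening: 0.643
```

Emit:
jog_arm(
  moves=[
    {"grip":1,"translation":[0,0,0],"twist":[0,0,0]},
    {"grip":1,"translation":[0,0,0],"twist":[0,0,0]},
  ],
)

```text
clock: 42.8
eef_pos: [474.8, 302.0, 90.0]
tcp_rot: [3.141, -0.0, 1.743]
contact_force: [-0.2, 0.1, -3.7]
opening: 0.641
```

Emit:
jog_arm(
  moves=[
    {"grip":1,"translation":[0,0.0003,0.002],"twist":[0,0,0]},
    {"grip":1,"translation":[0,0,0.001],"twist":[0,0,0]},
    {"grip":1,"translation":[0,0,0],"twist":[0,0,0]},
    {"grip":1,"translation":[0,0,0],"twist":[0,0,0]},
  ],
)

```text
clock: 43.13
eef_pos: [475.0, 301.9, 86.8]
tcp_rot: [-3.141, 0.0, 1.743]
contact_force: [0.4, -0.1, -2.5]
opening: 0.635
```

Emit:
jog_arm(
  moves=[
    {"grip":1,"translation":[0,0,0.0007],"twist":[0,0,0]},
    {"grip":1,"translation":[0,0,0],"twist":[0,0,0]},
  ],
)

```text
clock: 43.3
eef_pos: [475.1, 302.0, 86.3]
tcp_rot: [3.141, -0.0, 1.743]
contact_force: [-1.3, 0.1, -1.1]
opening: 0.642
```

Emit:
jog_arm(
  moves=[
    {"grip":1,"translation":[0,0,0.0004],"twist":[0,0,0]},
    {"grip":1,"translation":[0,0,0],"twist":[0,0,0]},
  ],
)

```text
clock: 43.47
eef_pos: [475.1, 302.1, 86.3]
tcp_rot: [3.141, -0.0, 1.743]
contact_force: [-1.6, -1.7, 4.7]
opening: 0.643
```

Emit:
jog_arm(
  moves=[
    {"grip":0.3,"translation":[0,0,0],"twist":[0,0,0]},
    {"grip":0.2,"translation":[0,0,0],"twist":[0,0,0]},
    {"grip":0,"translation":[0,0,0],"twist":[0,0,0]},
    {"grip":-0.4,"translation":[0,0,0],"twist":[0,0,0]},
    {"grip":-1,"translation":[0,0,0],"twist":[0,0,0]},
    {"grip":-1,"translation":[0,0,0],"twist":[0,0,0]},
    {"grip":-1,"translation":[0,0,0],"twist":[0,0,0]},
    {"grip":-1,"translation":[0,0,0],"twist":[0,0,0]},
  ],
)

```text
clock: 44.13
eef_pos: [475.1, 302.0, 85.8]
tcp_rot: [3.141, -0.0, 1.743]
contact_force: [0.9, -0.2, -0.7]
opening: 0.999
```

Emit:
jog_arm(
  moves=[
    {"grip":-1,"translation":[0,0,-0.01],"twist":[0,0,0]},
    {"grip":-1,"translation":[0,0,-0.02],"twist":[0,0,0]},
    {"grip":-1,"translation":[0,0,-0.03],"twist":[0,0,0]},
    {"grip":-1,"translation":[0,0,-0.03],"twist":[0,0,0]},
    {"grip":-1,"translation":[0,0,-0.03],"twist":[0,0,0]},
    {"grip":-1,"translation":[0,0,-0.03],"twist":[0,0,0]},
    {"grip":-1,"translation":[0,0,-0.03],"twist":[0,0,0]},
    {"grip":-1,"translation":[0,0,0],"twist":[0,0,0]},
    {"grip":-1,"translation":[0,0,0],"twist":[0,0,0]},
    {"grip":-1,"translation":[0,0,0],"twist":[0,0,0]},
  ],
)

```text
clock: 44.97
eef_pos: [474.7, 301.8, 265.7]
tcp_rot: [-3.141, 0.0, 1.743]
contact_force: [0.2, 1.0, 0.4]
opening: 1.001
```

```bash
python3 - <<'E'
from h import *
np.set_printoptions(precision=2,suppress=True)
s=r.sense(); print(s['eef_pos'],s['tcp_rot'],s['clock'])
bx=(420,520,260,450)
for n in('wrist','scene'):
    p,d,c=snap(n,n+'18')
    for o in tops(n,d,c,149,157,bx): print(n,o)
p,d,c=load('w6')
for o in tops('wrist',d,c,149,157,bx): print('w6',o)
d=np.load('pics/scene0_d.npy')
for o in tops('scene',d,None,149,157,bx): print('s0',o)
E
```

```text
[474.7  301.77 265.74] [-3.14  0.    1.74] 44.9667
wrist (np.int32(1502), array([320.17, 235.3 ]), np.float64(153.13604530792227), ((475.1468505859375, 302.54656982421875), (33.34215545654297, 33.66218185424805), 8.487969398498535))
scene (np.int32(185), array([459.72, 265.41]), np.float64(151.952819765636), ((476.32122802734375, 304.7040710449219), (32.03001403808594, 36.1651725769043), 119.91002655029297))
w6 (np.int32(1142), array([360.36, 169.94]), np.float64(153.15828861324036), ((492.7077331542969, 356.6461181640625), (26.98797035217285, 27.324504852294922), 44.60090255737305))
w6 (np.int32(1440), array([323.09, 236.27]), np.float64(153.21811746212092), ((475.1351013183594, 302.5790100097656), (33.02364730834961, 33.84271240234375), 11.854894638061523))
s0 (np.int32(180), array([459.57, 265.52]), np.float64(151.86796515883998), ((476.8690185546875, 304.5630798339844), (31.93213653564453, 37.190425872802734), 113.46332550048828))
s0 (np.int32(133), array([482.66, 283.27]), np.float64(151.79327294547036), ((494.279052734375, 358.8067321777344), (26.710674285888672, 28.529800415039062), 108.55656433105469))
```

View pics/wrist18.png

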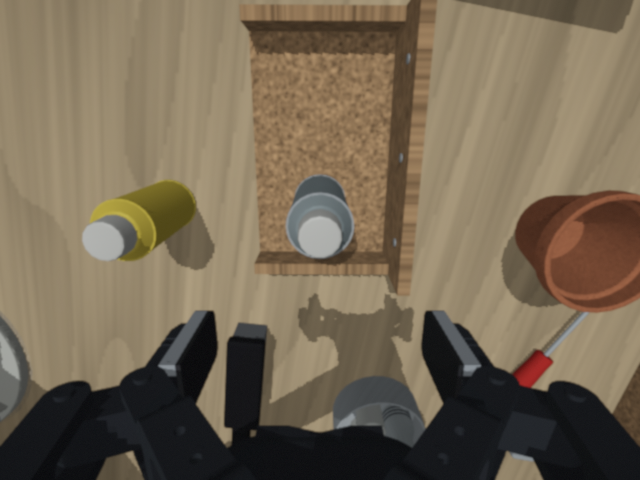

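Emit:
jog_arm(
  moves=[
    {"grip":-1,"translation":[0,0,0],"twist":[0,0,-0.114]},
    {"grip":-1,"translation":[0,0,0],"twist":[0,0,-0.114]},
    {"grip":-1,"translation":[0,0,0],"twist":[0,0,-0.114]},
    {"grip":-1,"translation":[0,0,0],"twist":[0,0,-0.115]},
    {"grip":-1,"translation":[-0.0129,-0.0092,0],"twist":[0,0,0]},
    {"grip":-1,"translation":[-0.0258,-0.0183,0],"twist":[0,0,0]},
    {"grip":-1,"translation":[-0.0258,-0.0183,0],"twist":[0,0,0]},
    {"grip":-1,"translation":[-0.0258,-0.0183,0],"twist":[0,0,0]},
    {"grip":-1,"translation":[-0.0258,-0.0183,0],"twist":[0,0,0]},
    {"grip":-1,"translation":[-0.0258,-0.0183,0],"twist":[0,0,0]},
  ],
)

```text
clock: 45.9
eef_pos: [476.0, 125.8, 264.8]
tcp_rot: [-3.14, -0.0, 2.197]
contact_force: [1.4, 0.1, 0.8]
opening: 1.005
```

Emit:
jog_arm(
  moves=[
    {"grip":-1,"translation":[-0.0258,-0.0183,0],"twist":[0,0,0]},
    {"grip":-1,"translation":[-0.0258,-0.0183,0],"twist":[0,0,0]},
    {"grip":-1,"translation":[-0.0258,-0.0183,0],"twist":[0,0,0]},
    {"grip":-1,"translation":[-0.0258,-0.0183,0],"twist":[0,0,0]},
    {"grip":-1,"translation":[-0.0258,-0.0183,0],"twist":[0,0,0]},
    {"grip":-1,"translation":[-0.0258,-0.0183,0],"twist":[0,0,0]},
    {"grip":-1,"translation":[-0.0258,-0.0183,0],"twist":[0,0,0]},
    {"grip":-1,"translation":[-0.0258,-0.0183,0],"twist":[0,0,0]},
    {"grip":-1,"translation":[-0.0258,-0.0183,0],"twist":[0,0,0]},
    {"grip":-1,"translation":[-0.0258,-0.0183,0],"twist":[0,0,0]},
  ],
)

```text
clock: 46.73
eef_pos: [479.4, -190.2, 264.9]
tcp_rot: [-3.14, -0.001, 2.196]
contact_force: [0.9, 1.1, 0.3]
opening: 1.003
```

Emit:
jog_arm(
  moves=[
    {"grip":-1,"translation":[-0.0258,-0.0183,0],"twist":[0,0,0]},
    {"grip":-1,"translation":[-0.0258,-0.0183,0],"twist":[0,0,0]},
    {"grip":-1,"translation":[-0.0258,-0.0183,0],"twist":[0,0,0]},
    {"grip":-1,"translation":[-0.0258,-0.0183,0],"twist":[0,0,0]},
    {"grip":-1,"translation":[-0.0258,-0.0183,0],"twist":[0,0,0]},
    {"grip":-1,"translation":[-0.0258,-0.0183,0],"twist":[0,0,0]},
    {"grip":-1,"translation":[-0.0129,-0.0092,0],"twist":[0,0,0]},
    {"grip":-1,"translation":[0,0,0],"twist":[0,0,0]},
    {"grip":-1,"translation":[0,0,0],"twist":[0,0,0]},
    {"grip":-1,"translation":[0,0,0],"twist":[0,0,0]},
  ],
)

```text
clock: 47.57
eef_pos: [482.7, -392.8, 265.1]
tcp_rot: [-3.141, -0.002, 2.199]
contact_force: [0.2, 0.5, -0.2]
opening: 0.996
```

```bash
python3 - <<'E'
from h import *
np.set_printoptions(precision=2,suppress=True)
s=r.sense(); print(s['eef_pos'],s['tcp_rot'],s['clock'],s['contact_force'])
p,d,c=snap('wrist','w19')
for o in tops('wrist',d,c,122,128,(430,560,-450,-300)): print('  ',o)
print(proj('wrist',[s['eef_pos'][0],s['eef_pos'][1],125],c))
E
```

```text
[ 482.73 -392.82  265.11] [-3.14 -0.    2.2 ] 47.5667 [ 0.21  0.52 -0.23]
   (np.int32(2823), array([317.52, 231.51]), np.float64(125.48428149967998), ((484.38446044921875, -398.0669250488281), (51.28372573852539, 66.20955657958984), 18.228797912597656))
[319.28 226.91]
```

View pics/w19.png

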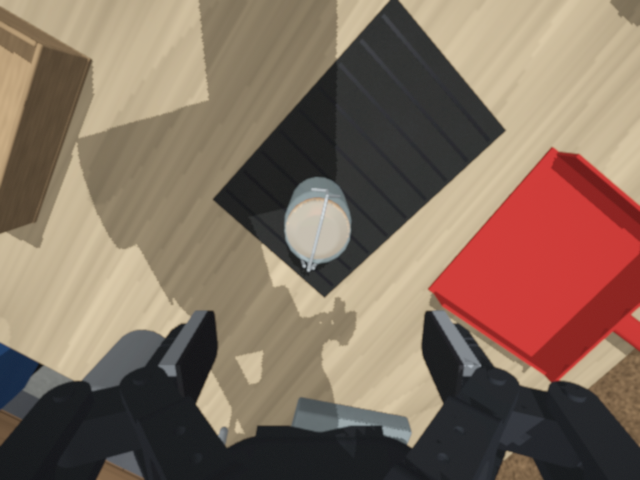

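Emit:
jog_arm(
  moves=[
    {"grip":-1,"translation":[-0.0015,-0.001,0.012],"twist":[0,0,0]},
    {"grip":-1,"translation":[0,0,0.025],"twist":[0,0,0]},
    {"grip":-1,"translation":[0,0,0.025],"twist":[0,0,0]},
    {"grip":-1,"translation":[0,0,0.025],"twist":[0,0,0]},
    {"grip":-1,"translation":[0,0,0.025],"twist":[0,0,0]},
    {"grip":-1,"translation":[0,0,0.025],"twist":[0,0,0]},
    {"grip":-1,"translation":[0,0,0.02],"twist":[0,0,0]},
    {"grip":-1,"translation":[0,0,0.015],"twist":[0,0,0]},
    {"grip":-1,"translation":[0,0,0.01],"twist":[0,0,0]},
    {"grip":-1,"translation":[0,0,0.006],"twist":[0,0,0]},
  ],
)

```text
clock: 48.45
eef_pos: [482.9, -394.4, 76.0]
tcp_rot: [-3.141, -0.002, 2.201]
contact_force: [0.5, 0.1, -0.3]
opening: 0.997
```

Emit:
jog_arm(
  moves=[
    {"grip":-1,"translation":[0,0,0],"twist":[0,0,0]},
    {"grip":-1,"translation":[0,0,0],"twist":[0,0,0]},
    {"grip":-1,"translation":[0,0,0],"twist":[0,0,0]},
  ],
)

```text
clock: 48.7
eef_pos: [484.0, -396.0, 78.8]
tcp_rot: [3.141, 0.002, 2.2]
contact_force: [-0.4, -0.2, 0.9]
opening: 0.998
```

Emit:
jog_arm(
  moves=[
    {"grip":-1,"translation":[0.0014,0,0.006],"twist":[0,0,0]},
    {"grip":-1,"translation":[0,0,0.006],"twist":[0,0,0]},
    {"grip":-1,"translation":[0,0,0.005],"twist":[0,0,0]},
    {"grip":-1,"translation":[0,0,0],"twist":[0,0,0]},
    {"grip":-1,"translation":[0,0,0],"twist":[0,0,0]},
    {"grip":-1,"translation":[0,0,0],"twist":[0,0,0]},
    {"grip":-1,"translation":[0,0,0],"twist":[0,0,0]},
  ],
)

```text
clock: 49.28
eef_pos: [482.7, -394.7, 60.9]
tcp_rot: [3.142, 0.0, 2.2]
contact_force: [-0.2, -0.2, -0.3]
opening: 0.996
```

```bash
python3 - <<'E'
from h import *
p,d,c=snap('wrist','w20')
E
```

```text
(no output)
```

View pics/w20.png

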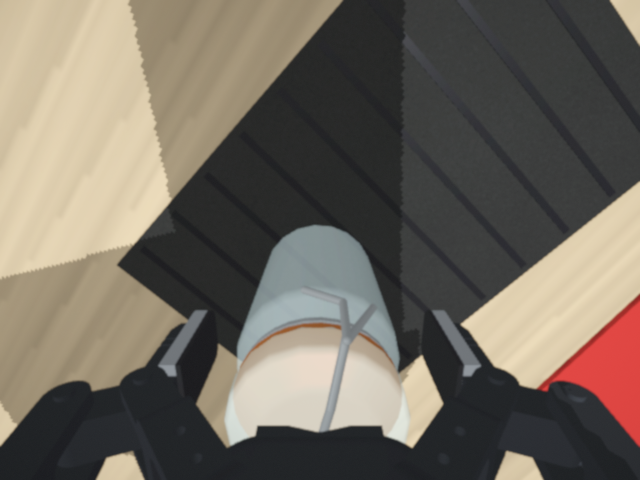

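Centred (jar near column 319). Grip and lift.

Emit:
jog_arm(
  moves=[
    {"grip":-0.5,"translation":[0,0,0],"twist":[0,0,0]},
    {"grip":-0.3,"translation":[0,0,0],"twist":[0,0,0]},
    {"grip":-0.1,"translation":[0,0,0],"twist":[0,0,0]},
    {"grip":0.1,"translation":[0,0,0],"twist":[0,0,0]},
    {"grip":0.2,"translation":[0,0,0],"twist":[0,0,0]},
    {"grip":1,"translation":[0,0,0],"twist":[0,0,0]},
    {"grip":1,"translation":[0,0,0],"twist":[0,0,0]},
    {"grip":1,"translation":[0,0,0],"twist":[0,0,0]},
    {"grip":1,"translation":[0,0,0],"twist":[0,0,0]},
    {"grip":1,"translation":[0,0,0],"twist":[0,0,0]},
  ],
)

```text
clock: 50.17
eef_pos: [482.7, -394.8, 61.3]
tcp_rot: [3.142, 0.001, 2.2]
contact_force: [-2.3, 0.2, 5.5]
opening: 0.705
```

Emit:
jog_arm(
  moves=[
    {"grip":1,"translation":[0,0,-0.004],"twist":[0,0,0]},
    {"grip":1,"translation":[0,0,-0.008],"twist":[0,0,0]},
    {"grip":1,"translation":[0,0,-0.015],"twist":[0,0,0]},
    {"grip":1,"translation":[0,0,-0.02],"twist":[0,0,0]},
    {"grip":1,"translation":[0,0,-0.025],"twist":[0,0,0]},
    {"grip":1,"translation":[0,0,-0.025],"twist":[0,0,0]},
    {"grip":1,"translation":[0,0,-0.025],"twist":[0,0,0]},
    {"grip":1,"translation":[0,0,-0.025],"twist":[0,0,0]},
    {"grip":1,"translation":[0,0,-0.02],"twist":[0,0,0]},
    {"grip":1,"translation":[0,0,-0.005],"twist":[0,0,0]},
  ],
)

```text
clock: 51.0
eef_pos: [483.8, -395.5, 236.8]
tcp_rot: [3.14, 0.005, 2.2]
contact_force: [-0.2, -0.5, -3.5]
opening: 0.705
```

Emit:
jog_arm(
  moves=[
    {"grip":1,"translation":[0.0072,0.0048,0],"twist":[0,0,0]},
    {"grip":1,"translation":[0.0167,0.0113,0],"twist":[0,0,0]},
    {"grip":1,"translation":[0.0239,0.0161,0],"twist":[0,0,0]},
    {"grip":1,"translation":[0.0239,0.0161,0],"twist":[0,0,0]},
    {"grip":1,"translation":[0.0239,0.0161,0],"twist":[0,0,0]},
    {"grip":1,"translation":[0.0239,0.0161,0],"twist":[0,0,0]},
    {"grip":1,"translation":[0.0239,0.0161,0],"twist":[0,0,0]},
    {"grip":1,"translation":[0.0239,0.0161,0],"twist":[0,0,0]},
    {"grip":1,"translation":[0.0239,0.0161,0],"twist":[0,0,0]},
    {"grip":1,"translation":[0.0239,0.0161,0],"twist":[0,0,0]},
  ],
)

```text
clock: 51.83
eef_pos: [471.4, -133.2, 230.9]
tcp_rot: [-3.14, -0.003, 2.2]
contact_force: [0.2, -0.0, -4.5]
opening: 0.709
```

Emit:
jog_arm(
  moves=[
    {"grip":1,"translation":[0.0239,0.0161,0],"twist":[0,0,0]},
    {"grip":1,"translation":[0.0239,0.0161,0],"twist":[0,0,0]},
    {"grip":1,"translation":[0.0239,0.0161,0],"twist":[0,0,0]},
    {"grip":1,"translation":[0.0239,0.0161,0],"twist":[0,0,0]},
    {"grip":1,"translation":[0.0239,0.0161,0],"twist":[0,0,0]},
    {"grip":1,"translation":[0.0239,0.0161,0],"twist":[0,0,0]},
    {"grip":1,"translation":[0.0239,0.0161,0],"twist":[0,0,0]},
    {"grip":1,"translation":[0.0239,0.0161,0],"twist":[0,0,0]},
    {"grip":1,"translation":[0.0239,0.0161,0],"twist":[0,0,0]},
    {"grip":1,"translation":[0.0239,0.0161,0],"twist":[0,0,0]},
  ],
)

```text
clock: 52.67
eef_pos: [460.8, 153.9, 231.0]
tcp_rot: [-3.139, -0.001, 2.2]
contact_force: [0.7, 0.2, -3.1]
opening: 0.704
```

Emit:
jog_arm(
  moves=[
    {"grip":1,"translation":[0.0239,0.0161,0],"twist":[0,0,0]},
    {"grip":1,"translation":[0.0239,0.0161,0],"twist":[0,0,0]},
    {"grip":1,"translation":[0.0239,0.0161,0],"twist":[0,0,0]},
    {"grip":1,"translation":[0.0239,0.0161,0],"twist":[0,0,0]},
    {"grip":1,"translation":[0.0239,0.0161,0],"twist":[0,0,0]},
    {"grip":1,"translation":[0.0239,0.0161,0],"twist":[0,0,0]},
    {"grip":1,"translation":[0.0239,0.0161,0],"twist":[0,0,0]},
    {"grip":1,"translation":[0.0239,0.0161,0],"twist":[0,0,0]},
    {"grip":1,"translation":[0.0167,0.0113,0],"twist":[0,0,0]},
    {"grip":1,"translation":[0.0072,0.0048,0],"twist":[0,0,0]},
  ],
)

```text
clock: 53.5
eef_pos: [451.7, 413.9, 230.5]
tcp_rot: [-3.139, -0.001, 2.201]
contact_force: [-0.1, 0.0, -3.7]
opening: 0.71
```

Emit:
jog_arm(
  moves=[
    {"grip":1,"translation":[0,0,0],"twist":[0,0,0]},
    {"grip":1,"translation":[0,0,0],"twist":[0,0,0]},
    {"grip":1,"translation":[0,0,0],"twist":[0,0,0]},
    {"grip":1,"translation":[0,0,0],"twist":[0,0,0]},
  ],
)

```text
clock: 53.83
eef_pos: [453.3, 410.4, 232.5]
tcp_rot: [-3.141, 0.0, 2.199]
contact_force: [-1.2, 0.1, -3.6]
opening: 0.704
```

Emit:
jog_arm(
  moves=[
    {"grip":1,"translation":[0,0.0005,0.012],"twist":[0,0,0]},
    {"grip":1,"translation":[0,0,0.02],"twist":[0,0,0]},
    {"grip":1,"translation":[0,0,0.025],"twist":[0,0,0]},
    {"grip":1,"translation":[0,0,0.025],"twist":[0,0,0]},
    {"grip":1,"translation":[0,0,0.025],"twist":[0,0,0]},
    {"grip":1,"translation":[0,0,0.02],"twist":[0,0,0]},
    {"grip":1,"translation":[0,0,0.012],"twist":[0,0,0]},
    {"grip":1,"translation":[0,0,0.006],"twist":[0,0,0]},
    {"grip":1,"translation":[0,0,0],"twist":[0,0,0]},
    {"grip":1,"translation":[0,0,0],"twist":[0,0,0]},
  ],
)

```text
clock: 54.67
eef_pos: [454.3, 412.2, 88.3]
tcp_rot: [3.141, -0.0, 2.199]
contact_force: [0.2, -0.3, -2.5]
opening: 0.707
```

Emit:
jog_arm(
  moves=[
    {"grip":1,"translation":[0,0,0],"twist":[0,0,0]},
    {"grip":1,"translation":[0,0,0],"twist":[0,0,0]},
  ],
)

```text
clock: 54.83
eef_pos: [454.5, 412.7, 89.1]
tcp_rot: [3.139, -0.0, 2.2]
contact_force: [0.1, -0.8, -2.8]
opening: 0.708
```

Emit:
jog_arm(
  moves=[
    {"grip":1,"translation":[-0.0014,-0.0006,0.005],"twist":[0,0,0]},
    {"grip":1,"translation":[0,0,0.005],"twist":[0,0,0]},
    {"grip":1,"translation":[0,0,0.004],"twist":[0,0,0]},
    {"grip":1,"translation":[0,0,0.002],"twist":[0,0,0]},
    {"grip":1,"translation":[0,0,0],"twist":[0,0,0]},
    {"grip":1,"translation":[0,0,0],"twist":[0,0,0]},
    {"grip":1,"translation":[0,0,0],"twist":[0,0,0]},
    {"grip":1,"translation":[0,0,0],"twist":[0,0,0]},
  ],
)

```text
clock: 55.5
eef_pos: [454.3, 410.7, 71.9]
tcp_rot: [3.141, -0.0, 2.2]
contact_force: [-0.4, -0.6, -4.5]
opening: 0.712
```

Emit:
jog_arm(
  moves=[
    {"grip":1,"translation":[-0.0003,0.0001,0.0015],"twist":[0,0,0]},
    {"grip":1,"translation":[0,0,0.001],"twist":[0,0,0]},
    {"grip":1,"translation":[0,0,0],"twist":[0,0,0]},
    {"grip":1,"translation":[0,0,0],"twist":[0,0,0]},
  ],
)

```text
clock: 55.83
eef_pos: [454.4, 410.3, 69.2]
tcp_rot: [-3.141, 0.0, 2.2]
contact_force: [0.1, 0.0, -3.7]
opening: 0.708
```

Emit:
jog_arm(
  moves=[
    {"grip":1,"translation":[0,0,0.0006],"twist":[0,0,0]},
    {"grip":1,"translation":[0,0,0],"twist":[0,0,0]},
  ],
)

```text
clock: 56.0
eef_pos: [454.4, 410.4, 68.6]
tcp_rot: [-3.142, 0.0, 2.2]
contact_force: [-0.7, -0.2, -4.0]
opening: 0.705
```

Emit:
jog_arm(
  moves=[
    {"grip":1,"translation":[0,0,0.0006],"twist":[0,0,0]},
    {"grip":1,"translation":[0,0,0],"twist":[0,0,0]},
  ],
)

```text
clock: 56.17
eef_pos: [454.5, 410.4, 68.3]
tcp_rot: [3.141, 0.0, 2.2]
contact_force: [-1.6, -1.7, -0.2]
opening: 0.706
```

Emit:
jog_arm(
  moves=[
    {"grip":1,"translation":[0,0,0.0004],"twist":[0,0,0]},
    {"grip":1,"translation":[0,0,0],"twist":[0,0,0]},
  ],
)

```text
clock: 56.33
eef_pos: [454.5, 410.5, 68.3]
tcp_rot: [3.141, -0.0, 2.2]
contact_force: [-1.9, -1.5, 4.7]
opening: 0.708
```

Emit:
jog_arm(
  moves=[
    {"grip":0.1,"translation":[0,0,0],"twist":[0,0,0]},
    {"grip":-0.1,"translation":[0,0,0],"twist":[0,0,0]},
    {"grip":-0.3,"translation":[0,0,0],"twist":[0,0,0]},
    {"grip":-0.6,"translation":[0,0,0],"twist":[0,0,0]},
    {"grip":-1,"translation":[0,0,0],"twist":[0,0,0]},
    {"grip":-1,"translation":[0,0,0],"twist":[0,0,0]},
    {"grip":-1,"translation":[0,0,0],"twist":[0,0,0]},
    {"grip":-1,"translation":[0,0,0],"twist":[0,0,0]},
  ],
)

```text
clock: 57.0
eef_pos: [454.5, 410.5, 67.6]
tcp_rot: [3.141, -0.0, 2.2]
contact_force: [-0.2, -0.9, 0.7]
opening: 1.004
```

Emit:
jog_arm(
  moves=[
    {"grip":-1,"translation":[0,0,-0.01],"twist":[0,0,0]},
    {"grip":-1,"translation":[0,0,-0.02],"twist":[0,0,0]},
    {"grip":-1,"translation":[0,0,-0.03],"twist":[0,0,0]},
    {"grip":-1,"translation":[0,0,-0.03],"twist":[0,0,0]},
    {"grip":-1,"translation":[0,0,-0.03],"twist":[0,0,0]},
    {"grip":-1,"translation":[0,0,-0.03],"twist":[0,0,0]},
    {"grip":-1,"translation":[0,0,-0.03],"twist":[0,0,0]},
    {"grip":-1,"translation":[0,0,-0.02],"twist":[0,0,0]},
    {"grip":-1,"translation":[0,0,0],"twist":[0,0,0]},
    {"grip":-1,"translation":[0,0,0],"twist":[0,0,0]},
  ],
)

```text
clock: 57.83
eef_pos: [454.9, 410.8, 269.6]
tcp_rot: [3.138, -0.0, 2.2]
contact_force: [-0.7, -0.4, -0.5]
opening: 1.0
```

```bash
python3 - <<'E'
from h import *
np.set_printoptions(precision=2,suppress=True)
s=r.sense(); print(s['eef_pos'],s['tcp_rot'],s['clock'])
bx=(420,520,260,450)
for n in('wrist','scene','top'):
    p,d,c=snap(n,n+'21')
    for lo,hi in((149,157),(129,135)):
        for o in tops(n,d,c,lo,hi,bx): print(n,o)
print('before')
for n in('scene','top'):
    d=np.load(f'pics/{n}0_d.npy')
    for lo,hi in((149,157),(129,135)):
        for o in tops(n,d,None,lo,hi,bx): print(n,o)
print('w2: can 474.72 303.63, jar 455.63 407.71')
E
```

```text
[454.86 410.84 269.62] [ 3.14 -0.    2.2 ] 57.8333
wrist (np.int32(1102), array([263.13, 345.56]), np.float64(153.08232728967647), ((474.5697937011719, 303.6330261230469), (33.202632904052734, 35.31169128417969), 21.511398315429688))
wrist (np.int32(2845), array([317.64, 230.68]), np.float64(132.5359408035253), ((456.1119689941406, 407.8102722167969), (50.81991195678711, 66.16120910644531), 27.209226608276367))
wrist (np.int32(386), array([269.05, 322.05]), np.float64(130.53753648517085), ((475.0527038574219, 302.8581237792969), (41.88531494140625, 42.60544204711914), 31.244516372680664))
scene (np.int32(180), array([459.67, 265.38]), np.float64(151.74007250513276), ((475.8375244140625, 304.1888427734375), (32.19187545776367, 35.22334289550781), 104.79771423339844))
scene (np.int32(376), array([514.06, 290.43]), np.float64(131.46406282876038), ((458.69207763671875, 409.5099792480469), (47.86320495605469, 60.55654525756836), 13.41830825805664))
top (np.int32(200), array([168.59, 222.75]), np.float64(151.12424129554682), ((472.1937255859375, 299.6090087890625), (32.46885299682617, 33.1
[... 822 characters left out ...]
at64(131.20772252225737), ((458.7386474609375, 408.9954528808594), (47.815406799316406, 62.25446701049805), 10.490119934082031))
top (np.int32(131), array([141.5, 214.4]), np.float64(151.08843295447718), ((490.4189453125, 354.5924987792969), (26.2973575592041, 27.115575790405273), 74.62437438964844))
top (np.int32(191), array([168.59, 222.53]), np.float64(150.91196553640845), ((472.5315856933594, 299.96240234375), (31.88492774963379, 32.734291076660156), 132.09378051757812))
top (np.int32(328), array([119.87, 234.89]), np.float64(130.96528398769385), ((454.0452880859375, 403.71221923828125), (47.35857391357422, 49.12532424926758), 18.587644577026367))
w2: can 474.72 303.63, jar 455.63 407.71
```

View pics/scene21.png

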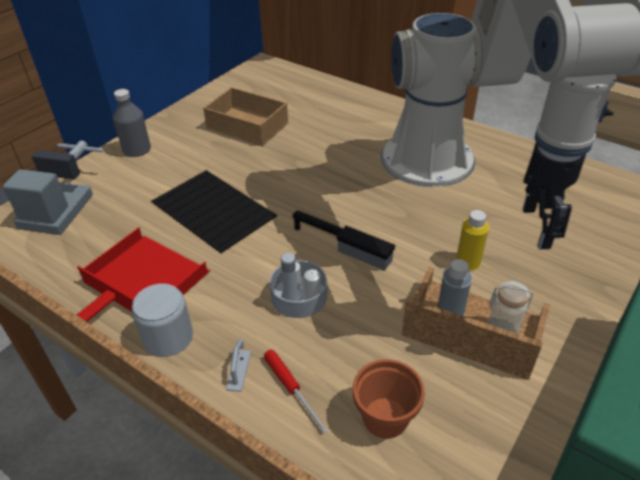

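View pics/wrist21.png

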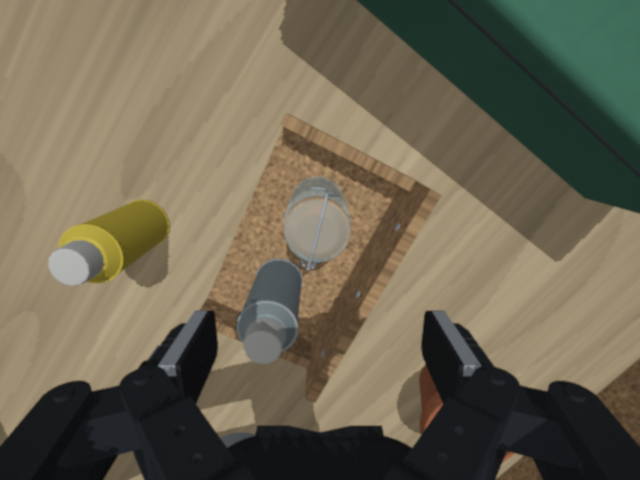

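```bash
python3 - <<'E'
from h import *
np.set_printoptions(precision=1,suppress=True)
D0=np.load('pics/scene0_d.npy'); D1=load('scene21')[1]
for nm,d in(('b',D0),('a',D1)):
    W=cloud('scene',d); m=(W[...,2]>25)&(W[...,2]<60)&(abs(W[...,0]-425)<60)&(abs(W[...,1]-10)<160); m[:200]=0
    P=W[m][:,:2].astype(np.float32); print(nm,cv2.minAreaRect(P))
    for o in tops('scene',d,None,65,74,(540,680,-60,90),40): print(o[:3],o[3][0])
p=load('top21')[0]; cv2.imwrite('pics/t21c.png',cv2.resize(p[130:290,90:410],None,fx=2.4,fy=2.4,interpolation=2)[:,:,::-1])
E
```

```text
b ((422.478271484375, 1.9893646240234375), (51.929542541503906, 259.1977233886719), 2.660015344619751)
(np.int32(122), array([291.7, 266.1]), np.float64(67.42943221581723)) (591.4608154296875, -9.723773956298828)
(np.int32(123), array([312.3, 274.7]), np.float64(67.70198841703431)) (587.1685180664062, 39.783851623535156)
a ((422.1737060546875, 2.5769195556640625), (51.643035888671875, 258.0842590332031), 2.045980453491211)
(np.int32(120), array([312.4, 274.6]), np.float64(67.42036495384899)) (586.9466552734375, 39.770362854003906)
```

View pics/t21c.png

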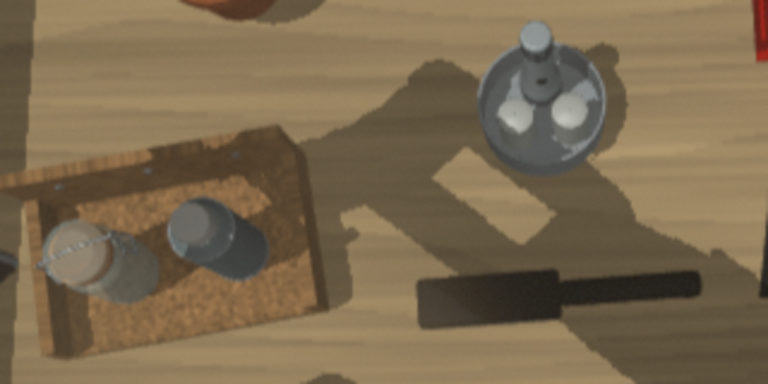

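The top view shows the jar (90,255) and the can (205,230) back in the bay. The torch (537,40) stands upright in the tin with both candles (515,115 and 570,110), and the brush has not moved. I am handing in.

```bash
python3 -c "
from rig import r
print(r.sign_off(), r.sense()['clock'])"
```

```text
the job is handed in; nothing more can be done
the job is handed in; nothing more can be done
```

The job is done and handed in at about 58 s of the 128 s allowed. I moved the jar and then the can onto the mat. Next I stood the torch in the free third of the tin, then put the can and the jar back in the bay. Each thing was lowered until it touched before I let go, and the yellow can was never touched.

What the last checks showed:
- **Torch:** it stands upright, about 29 mm from the tin's axis and opposite the candles. Wrist views just before and after the placing show both candles unmoved.
- **Can:** the wrist camera puts it within about 0.1 mm of where it stood. The scene-camera ellipse fits differ by about 1 mm, within their noise.
- **Jar:** the wrist camera puts it within about 0.5 mm of where it stood. The top-camera ellipse fit moved about 2 mm, but only because the clamp was included in that fit; its pixel centroid agrees within 0.15 px.
- **Brush:** unmoved; the before and after fits differ by less than 1 mm.
- **Camera disagreement:** the top and scene cameras differ from each other by a constant 5 mm or so. I used the wrist camera and their average instead.
- **Not re-checked from the scene camera:** in the last scene view the torch hides one candle, so that one rests on the top and wrist views.

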